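# Snap the air filter cover back onto the engine's air box

## Robot

A 6-joint arm with a two-finger parallel gripper is mounted at the origin on the work surface. World frame = base frame: x ahead of the robot, y to its left, z up, the work surface at z = 0. Lengths are in m, angles in rad, forces in N, time in s.
With the tool pointing down it reaches from about 0.375 to 0.9 m from the base axis. Payload 3.1 kg.
Tool frame: the origin (TCP) lies midway between the tips of the shut fingers; the grasp point (between the pads) lies 19 mm behind it (pinch_z is the distance from the TCP to the grasp point, in m); z points along the fingers, y is the line along which they close (so a half turn about z gives the same grasp; the last joint's range is limited). The gripper opens to 85 mm and grips with 20 to 120 N. Pads are 22 mm wide; open, the fingers measure 114 mm over their backs; the gripper's body (76 mm by 85 mm) begins 54 mm behind the grasp point. The pads swing forward as they close: fully open they stand 13 mm farther back than shut.
Start: joints at [0.957, 0.527, 1.433, -0, 1.181, -0.178], TCP at [0.264, 0.567, 0.231] pointing down, gripper open.
Joint ranges: [-3.08, 3.08], [-0.75, 2.2], [0.22, 2.44], [-1.43, 4.57], [0, 2.65], [-2.85, 2.85]. Speed limits (rad/s): [2.79, 2.79, 3.14, 3.14, 3.14, 3.14].

## Interface

Orientations are given as a unit quaternion [x, y, z, w].
In Python, from station import sense, snapshot, camera_params, sign_off, pinch_z gives the robot as it stands. The module is installed in compiled form; this text tells all that it offers.
- The arm moves only by the shell command python3 -m handwheel 'ROWS' [FORCE]. ROWS is JSON, a list that holds one entry, the list of rows, each a list of 7 numbers: the turn, a rotation vector about the tool's x, y, z in degrees, then the shift along the tool's x, y, z in m, then the opening, from 0 (shut) to 1 (fully open). A call has 1 to 20 rows; each row shifts and turns the commanded pose from where the row before left it, along the tool's axes as they then stand; what a row does not reach is not made up. A row lasts 1/8 s, in which the tool goes at most 62.5 mm and 10.7 degrees, less where a joint would pass 70% of its speed; a pose out of reach is approached as far as the arm can. A call with a gripper value outside its range is refused whole. The fingers move at their own pace and stop on an object; FORCE is the grip in N (left out, the last holds). Time passes only in rows, so rows that do not move let the fingers close. It gives the time, the measured TCP pose, the force, the opening and the grip force at its end, in the units of the state.
- sense(): the state, without advancing time (a new reading comes with each control period).
- snapshot(name): name is "scene" or "side" or "wrist"; returns the picture (480x640x3 uint8, red, green, blue); there is no depth.
- camera_params(name): a dict with "fx", "fy", "cx", "cy" (pixels), "world_to_cam" (4x4, takes a point from world to camera coordinates); the wrist camera has in their place "mount" (4x4, takes a point from camera to tool coordinates, whose origin is the TCP and whose axes are the flange's). Camera axes: x right, y down, z forward; pixel columns grow to the right and rows downward; lengths in m; the calibration is good to about 2 mm. A picture is of the moment at which its call begins: read the wrist's pose just before it. camera_params takes no time and is no camera call.
- sign_off(): hands the job in; it is judged then, once.
The state is a dict: "t": time; "q": joint angles; "qd": joint speeds; "tau": joint torques, N m; "tcp_pos": TCP position; "tool_rot": TCP orientation; "force": force on the tool from outside, world axes, zero at the start; "ft_torque": the same for the moment, N m; "finger_gap": opening from 0.0 (shut) to 1.0 (fully open); "gripper_force": force on a finger pad.
Only numpy, scipy, OpenCV 4.12 (cv2) and the standard library are available. Lean on these libraries where they do the work, as an engineer would, in place of code of your own. Each camera call takes 0.05 s, during which the arm holds its last target. There are 200 camera calls.

## Task

The engine's air filter has been changed and the filter cover still lies inside-up on the bench. Turn the cover right way up, slip the toe at its wide-notched end under the fixed lip of the air box, then press its other end down past the steel spring clip until it snaps home and the cover lies flat on the box, and let go. Press firmly but do not force it, and leave the other parts and tools on the bench where they are.

Things in the scene. Friction and masses are not known exactly. Their poses are not given: they have to be found in the camera images.
- cover: Air filter cover: shallow plastic box open below, 84 long (x) x 56 wide (y) x 28 mm deep (z), 35 to 70 g. Origin: middle of its rim plane; z out through the closed top 28 mm away; x to its toe end. The sides, y = -28 and 28 mm, are plain and parallel, to take it by. Starts lying on its top, open side up (z down, origin 28 mm above the bench), toe end roughly towards +y. It can stand on either end.
- sill (a point): On the cover: middle of the outer face of the sill, 2.5 mm above the rim plane, at the flat end x = -42 mm. This end has the narrow notch, 26 mm wide and 6 mm deep, open at the top, above the 5 mm high sill that the spring clip snaps over. The top is solid from x = -36 mm to +28 mm.
- engine: Small engine lying carburettor side up on wooden chocks, fixed, about 270 x 200 mm. Origin on the bench under the middle of its air box; z up, x from the spring clip end to the lip end of the air box. The air box deck, 150 mm above the bench, is its highest part but for the lip and clip; the rest stays 20 mm or more below the deck.
- deck (a point): On the engine: middle of the air box's flat deck (60 mm wide), 150 mm above the bench, axes as the engine's. The cover is home when its origin is here (about 1 mm of play along x, 3 mm along y) and its axes lie along these: rim flat on the deck, toe at +x, sill at -x.
- lip (a point): On the engine: front edge of the fixed lip at the deck's +x end; deck x = 36, z = 12 mm. The lip is a round-nosed bar 38 mm wide, 8 mm thick; the slot under it is 8 mm high and closed behind by a wall at deck x = 43 mm. The cover's toe slides in along the deck towards +x while its sill end is raised 15 to 25 degrees.
- clip (a joint): Steel spring clip, rad: 0 at rest, growing as it is pushed away from the cover (to -x); it springs back by itself. The sill must push it about 0.11 rad aside to pass, which takes 10 to 16 N straight down on the cover's top near the sill end; then the nose snaps back over the sill and the force drops at once.
- clip_nose (a point): Tip of the clip's nose: steel strip 18 mm wide standing at the deck's -x end; tip at deck x = -38, z = 7.5 mm. From the tip the strip slopes up and out to x = -49, z = 28 mm. A cover let go with its toe in the slot rests with the sill on this slope, that end about 20 mm up (about 14 degrees), until pressed down.
- plug_boot: Black rubber spark plug boot, a bystander: an elbow about 35 x 40 mm and 24 mm high, lying flat. Origin on its underside, near its middle.
- head_gasket: Copper head gasket, a bystander: flat ring 68 mm across with four bolt ears, 4 mm thick, lying flat. Origin on its underside, near its middle.
- spring_compressor: Blue steel valve spring compressor, a bystander: C-shaped clamp about 80 x 155 mm and 16 mm high, lying flat. Origin on its underside, near its middle.
- drain_plug: Brass drain plug, a bystander: standing on its hexagon head, 25 mm across the flange, 23 mm high. Origin on its underside, near its middle.
- spark_plug: Spark plug, a bystander: 73 mm long, 20 mm across its hexagon, lying on its side. Origin on its underside, near its middle.
- fuel_cap: Plastic fuel cap, a bystander: disc 41 mm across with a bar on top, 18 mm high. Origin on its underside, near its middle.
- wrench: Combination wrench, a bystander: 150 mm long, 8 mm thick, lying flat. Origin on its underside, near its middle.
- toe (a point): On the cover: middle of the outer face of the toe, 2.5 mm above the rim plane, at the flat end x = 42 mm. This end has the wide notch, 44 mm wide and 14 mm deep, open at the top, above the toe: a bar 5 mm thick, level with the rim, that goes under the lip. The lip then lies in the notch with 3 mm of play to each side.

How it is judged:
By the outcome, as a careful person would: the job done as asked, in the order asked, and still so for the second after the job is handed in, with the robot touching nothing.
It also fails if it takes over 72 s, if anything falls off the work surface, if the arm or the gripper's body presses on something with over 40 N, if the wrist force passes 120 N, or if a joint passes its speed limit or range.

## Working session

There is one attempt and no reset: what is moved stays moved. The work goes in short steps, Python scripts to look and compute and a shell command to move; the robot and the scene stay as the last step left them, time stands still between calls to the robot, and variables do not carry over. Pictures are saved under pics/ and viewed, at most 10 in all, crops included, and the job is handed in when it is done.

```bash
mkdir -p pics; cat > h.py <<'E'
import numpy as np, cv2
from scipy.spatial.transform import Rotation as R
from station import sense, snapshot, camera_params, sign_off, pinch_z
def snap(cam,name):
    s=sense(); im=snapshot(cam); cv2.imwrite(f'pics/{name}.png',im[:,:,::-1]); return im,s
E
python3 - <<'E'
from h import *
np.set_printoptions(precision=4,suppress=True)
print(sense(),pinch_z)
for c in ("scene","side","wrist"):
    snap(c,c+'0'); print(c,camera_params(c))
E
```

```text
{'t': 0.0, 'q': array([ 0.9565,  0.5285,  1.4339, -0.    ,  1.1814, -0.1785]), 'qd': array([-0.0007, -0.0014,  0.0002, -0.0005, -0.0005,  0.0013]), 'tau': array([ -0.0006, -44.2345, -17.8028,  -0.0003,   0.0085,   0.    ]), 'tcp_pos': array([0.2634, 0.566 , 0.2303]), 'tool_rot': array([ 0.2162,  0.9764, -0.001 , -0.0004]), 'force': array([-0.4912,  0.6353, -0.5534]), 'ft_torque': array([-0.0497, -0.026 ,  0.065 ]), 'gripper_force': 0.0, 'finger_gap': 1.0004510110548799} 0.0187
scene {'fx': 453.7996726072733, 'fy': 453.7996726072733, 'cx': 324.3288471397456, 'cy': 240.3917712624811, 'world_to_cam': array([[-0.6218,  0.7831,  0.0114,  0.4231],
       [ 0.6063,  0.4905, -0.626 , -0.2375],
       [-0.4959, -0.3823, -0.7797,  1.2648],
       [ 0.    ,  0.    ,  0.    ,  1.    ]])}
side {'fx': 504.2951408843511, 'fy': 504.2951408843511, 'cx': 311.34699896718166, 'cy': 233.15106208979606, 'world_to_cam': array([[ 0.9786, -0.2052,  0.0156, -0.5843],
       [-0.1509, -0.7671, -0.6235,  0.0915],
       [ 0.1399,  0.6078, -0.7817,  0.9726],
       [ 0.    ,  0.    ,  0.    ,  1.    ]])}
wrist {'fx': 366.1088669025379, 'fy': 366.1088669025379, 'cx': 315.91060080658843, 'cy': 245.55818804960083, 'mount': array([[ 0.0001, -0.9567, -0.2912,  0.0755],
       [ 1.    ,  0.0006, -0.0016,  0.001 ],
       [ 0.0017, -0.2912,  0.9567, -0.1436],
       [ 0.    ,  0.    ,  0.    ,  1.    ]])}
```

View pics/scene0.png

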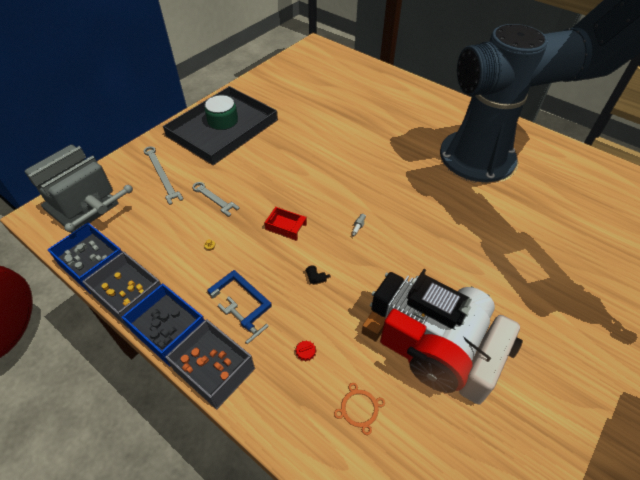

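View pics/side0.png

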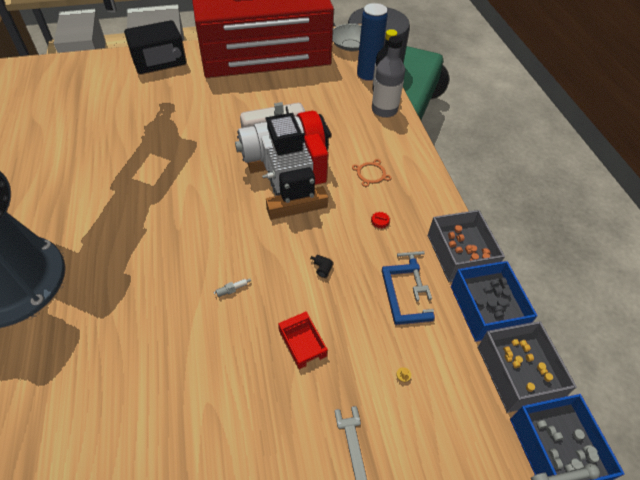

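The scene picture shows the red cover at about (286,222) and the engine at about (440,330), with the air box at (440,298). In the side picture the cover is at (303,340) and the engine at (285,150). I'll enlarge those areas next.

```bash
python3 - <<'E'
from h import *
a=cv2.imread('pics/scene0.png');b=cv2.imread('pics/side0.png')
def c(im,x,y,w,h,s=None): return cv2.resize(im[y:y+h,x:x+w],(400,300),interpolation=cv2.INTER_CUBIC)
# tiles: scale 5 (80x60) ; scale 4 (100x75)
o=np.vstack([np.hstack([c(a,246,192,80,60),c(b,263,310,80,60)]),np.hstack([c(a,390,255,100,75),c(b,240,95,100,75)])])
cv2.imwrite('pics/z1.png',o)
E
```

```text
(no output)
```

View pics/z1.png

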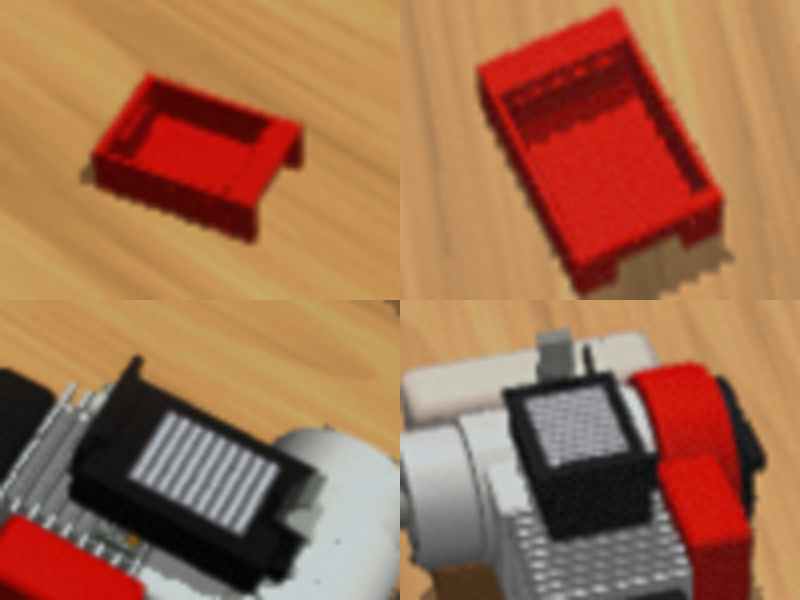

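The enlargement shows the cover open side up. Its wide toe bar is at the right in the scene tile (crop (302,124)–(255,207)) and at the top in the side tile. On the air box, the clip is the grey strip at scene crop (305,505), at the +y end, and the lip is at the −y end at (110,400). The grille centre is at crop (206,472) in the scene tile and (578,425) in the side tile.

```bash
cat >> h.py <<'E'
def ray(cam,uv,s=None):
    p=camera_params(cam); d=np.c_[(np.atleast_2d(uv)-[p['cx'],p['cy']])/[p['fx'],p['fy']],np.ones(len(np.atleast_2d(uv)))]
    if cam=='wrist':
        T=np.eye(4);T[:3,:3]=R.from_quat(s['tool_rot']).as_matrix();T[:3,3]=s['tcp_pos'];C=T@p['mount']
    else: C=np.linalg.inv(p['world_to_cam'])
    return C[:3,3],d@C[:3,:3].T
def onplane(cam,uv,z,s=None):
    o,d=ray(cam,uv,s); return o+d*((z-o[2])/d[:,2])[:,None]
def step(pos,quat=None,s=None):
    "tool-frame shift (m) and turn (deg) to reach a pose"
    s=s or sense(); r=R.from_quat(s['tool_rot']); 
    out=r.inv().apply(np.array(pos)-s['tcp_pos'])
    t=None if quat is None else np.degrees((r.inv()*quat).as_rotvec())
    return out,t
E
python3 - <<'E'
from h import *
np.set_printoptions(precision=4,suppress=True)
A=np.array([[148,74],[302,124],[255,207],[95,155]])/5+[246,192]
B=np.array([[220,8],[322,198],[178,266],[78,66]])/5+[263,310]
for c,X in(('scene',A),('side',B)):
    P=onplane(c,X,.028); print(c,P,P.mean(0)); print([np.linalg.norm(P[i]-P[i-1]) for i in range(4)])
GA=np.array([[172,412],[280,465],[243,535],[130,478]])/4+[390,255-75]
GB=np.array([[123,397],[205,383],[237,452],[148,468]])/4+[240,95-75]
for c,X in(('scene',GA),('side',GB)):
    P=onplane(c,X,.150); print(c,P,P.mean(0))
r=R.from_quat(sense()['tool_rot']).as_matrix(); print(r)
E
```

```text
scene [[ 0.515  -0.282   0.028 ]
 [ 0.493  -0.2036  0.028 ]
 [ 0.5459 -0.1876  0.028 ]
 [ 0.569  -0.2664  0.028 ]] [ 0.5307 -0.2349  0.028 ]
[np.float64(0.05615445262900598), np.float64(0.0814607556897899), np.float64(0.055206261035385396), np.float64(0.08210608042736686)]
side [[ 0.5476 -0.1955  0.028 ]
 [ 0.5671 -0.2748  0.028 ]
 [ 0.5141 -0.2893  0.028 ]
 [ 0.4936 -0.2085  0.028 ]] [ 0.5306 -0.242   0.028 ]
[np.float64(0.05553802591087137), np.float64(0.08171134744048525), np.float64(0.054921521086680775), np.float64(0.08335971065093117)]
scene [[0.5541 0.1472 0.15  ]
 [0.5485 0.1984 0.15  ]
 [0.5901 0.2027 0.15  ]
 [0.5959 0.1502 0.15  ]] [0.5721 0.1746 0.15  ]
side [[0.5498 0.1993 0.15  ]
 [0.5939 0.2027 0.15  ]
 [0.6    0.1454 0.15  ]
 [0.5535 0.1417 0.15  ]] [0.5743 0.1723 0.15  ]
[[-0.9065  0.4222 -0.001 ]
 [ 0.4222  0.9065 -0.0014]
 [ 0.0003 -0.0016 -1.    ]]
```

```bash
python3 -m handwheel '[[[0,0,0,-0.045,-0.0225,-0.002,1],[0,0,0,-0.045,-0.0225,-0.002,1],[0,0,0,-0.045,-0.0225,-0.002,1],[0,0,0,-0.045,-0.0225,-0.002,1],[0,0,0,-0.045,-0.0225,-0.002,1],[0,0,0,-0.045,-0.0225,-0.002,1],[0,0,0,-0.045,-0.0225,-0.002,1],[0,0,0,-0.045,-0.0225,-0.002,1],[0,0,0,-0.045,-0.0225,-0.002,1],[0,0,0,-0.045,-0.0225,-0.002,1],[0,0,9.8,0,0,0,1],[0,0,9.8,0,0,0,1],[0,0,9.8,0,0,0,1],[0,0,9.8,0,0,0,1],[0,0,9.8,0,0,0,1],[0,0,9.8,0,0,0,1],[0,0,0,0,0,0,1],[0,0,0,0,0,0,1]]]'
python3 - <<'E'
from h import *
np.set_printoptions(precision=4,suppress=True)
im,s=snap('wrist','w1'); print(s)
c=im[60:460,60:580,::-1]
cv2.imwrite('pics/w1b.png',cv2.resize(im[90:480,60:580,::-1],(800,600)))
for k in('scene','side'):
  im,_=snap(k,k+'1')
E
```

```text
t: 2.4
tcp_pos: [0.5766, 0.1726, 0.2511]
tool_rot: [0.667, 0.745, -0.0, -0.0]
force: [-0.9, -0.2, 0.1]
finger_gap: 0.997
gripper_force: 0.0
{'t': 2.4, 'q': array([ 0.1054,  0.4748,  1.4701, -0.    ,  1.1971, -0.0057]), 'qd': array([ 0.0018, -0.0005, -0.0023, -0.0007,  0.0012,  0.0108]), 'tau': array([ -0.0013, -42.0083, -18.0451,  -0.0003,   0.003 ,  -0.0041]), 'tcp_pos': array([0.5766, 0.1726, 0.2511]), 'tool_rot': array([ 0.6668,  0.7453, -0.0002, -0.0001]), 'force': array([-0.9427, -0.1697,  0.1312]), 'ft_torque': array([-0.0215,  0.0617,  0.0473]), 'gripper_force': 0.0, 'finger_gap': 0.9972434568287154}
```

View pics/w1b.png

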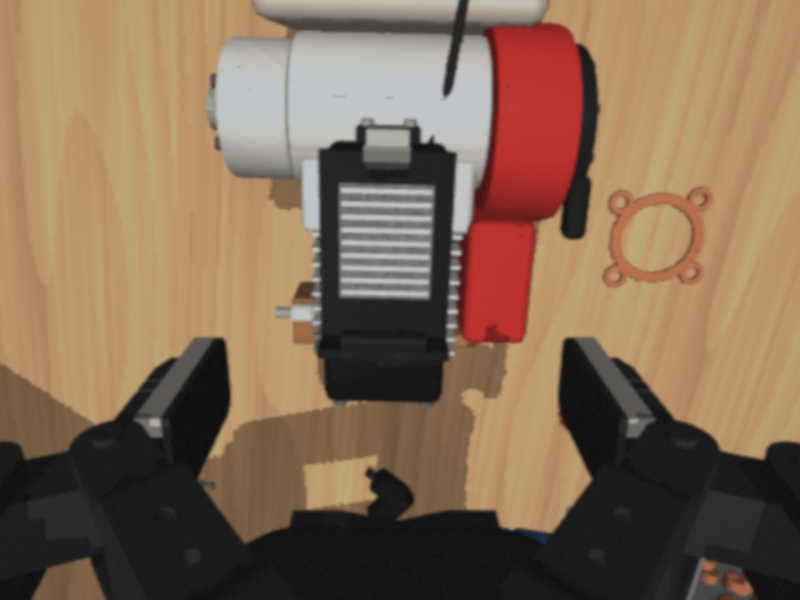

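The wrist picture shows the deck from crop (320,150) to (452,345). The grille corners are (340,185), (435,185), (431,298) and (340,298), the clip nose edge is at (387,167), and the lip bar is at about (383,335).

```bash
python3 - <<'E'
from h import *
np.set_printoptions(precision=4,suppress=True)
s=sense()
f=lambda p:np.array(p)*.65+[60,90]
P=onplane('wrist',f([[340,185],[435,185],[431,298],[340,298],[321,160],[318,335],[455,160],[449,335]]),.15,s);print(P,P[:4].mean(0))
print('clip',onplane('wrist',f([[365,167],[387,167],[410,167]]),.1575,s))
print('lip',onplane('wrist',f([[325,335],[383,335],[445,335]]),.162,s))
E
cd pics; python3 - <<'E'
import cv2,numpy as np
a=cv2.imread('w1.png')
cv2.imwrite('z2.png',cv2.resize(a[160:325,255:370],None,fx=5,fy=5,interpolation=cv2.INTER_CUBIC)[:600] if 0 else cv2.resize(a[165:325,250:370],(450,600),interpolation=cv2.INTER_CUBIC))
E
```

```text
[[0.5495 0.1958 0.15  ]
 [0.5912 0.2004 0.15  ]
 [0.5964 0.1467 0.15  ]
 [0.5539 0.142  0.15  ]
 [0.5404 0.2059 0.15  ]
 [0.545  0.1217 0.15  ]
 [0.5984 0.2123 0.15  ]
 [0.6075 0.1287 0.15  ]] [0.5728 0.1712 0.15  ]
clip [[0.56   0.2063 0.1575]
 [0.5693 0.2073 0.1575]
 [0.5789 0.2084 0.1575]]
lip [[0.5493 0.1283 0.162 ]
 [0.5756 0.1312 0.162 ]
 [0.6037 0.1343 0.162 ]]
```

View pics/z2.png

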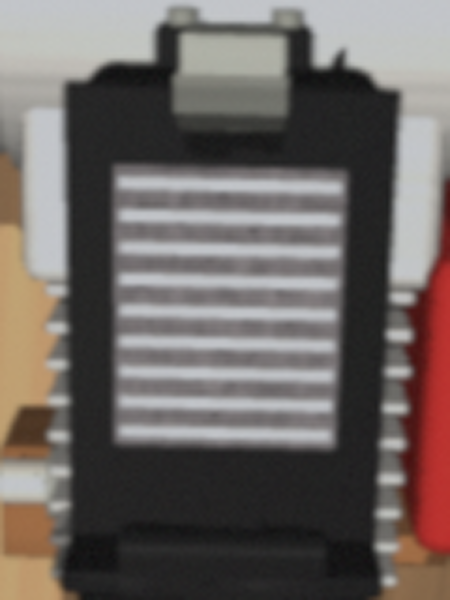

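The zoom (3.75×, offset (250,165)) shows the clip tip edge at (231,130), the lip front at about (223,527), and the deck sides at x≈67 and 390.

```bash
python3 - <<'E'
from h import *
np.set_printoptions(precision=4,suppress=True)
s=sense()
f=lambda p:np.array(p)/3.75+[250,165]
xe=np.array([.0993,-.995,0])
print('clip',onplane('wrist',f([[231,130]]),.1575,s)+.038*xe)
for z in(.158,.162,.166):print('lip',z,onplane('wrist',f([[223,527]]),z,s)-.036*xe)
print('lipY',onplane('wrist',f([[118,527],[328,527]]),.164,s))
print('deck',onplane('wrist',f([[68,300],[388,300]]),.15,s))
A=onplane('wrist',f([[68,92],[65,555],[398,95],[382,545]]),.15,s);print(A, np.degrees(np.arctan2((A[1]-A[0])[1],(A[1]-A[0])[0])),np.degrees(np.arctan2((A[3]-A[2])[1],(A[3]-A[2])[0])))
# shift to above cover
q=R.from_matrix(np.c_[[-.267,.9636,0],[.9636,.267,0],[0,0,-1]])
print(step([.5306,-.238,.20],q,s), R.from_quat(s['tool_rot']).as_matrix())
E
```

```text
clip [[0.5731 0.1687 0.1575]]
lip 0.158 [[0.5724 0.1668 0.158 ]]
lip 0.162 [[0.5722 0.1688 0.162 ]]
lip 0.166 [[0.5721 0.1707 0.166 ]]
lipY [[0.5564 0.1318 0.164 ]
 [0.595  0.1361 0.164 ]]
deck [[0.5426 0.1702 0.15  ]
 [0.6019 0.1767 0.15  ]]
[[0.5398 0.2088 0.15  ]
 [0.5458 0.1175 0.15  ]
 [0.5983 0.2148 0.15  ]
 [0.6078 0.1266 0.15  ]] -86.25391849134631 -83.89248068395692
(array([-0.4031, -0.0909,  0.0513]), array([-0.0083,  0.0001, -9.1905])) [[-0.1097  0.994  -0.0001]
 [ 0.994   0.1097 -0.    ]
 [-0.     -0.0001 -1.    ]]
```

```bash
python3 -m handwheel '[[[0,0,0,-0.0576,-0.013,0,1],[0,0,0,-0.0576,-0.013,0,1],[0,0,0,-0.0576,-0.013,0,1],[0,0,0,-0.0576,-0.013,0,1],[0,0,0,-0.0576,-0.013,0.007,1],[0,0,0,-0.0576,-0.013,0.007,1],[0,0,0,-0.0576,-0.013,0.007,1],[0,0,-9.2,0,0,0,1],[0,0,0,0,0,0,1],[0,0,0,0,0,0,1]]]'
python3 - <<'E'
from h import *
np.set_printoptions(precision=4,suppress=True)
im,s=snap('wrist','w2')
# red cover mask, fit
hsv=cv2.cvtColor(im,cv2.COLOR_RGB2HSV)
m=((hsv[...,0]<8)|(hsv[...,0]>172))&(hsv[...,1]>150)&(hsv[...,2]>50)
n,l,st,_=cv2.connectedComponentsWithStats(m.astype(np.uint8)); print(st[1:][st[1:,4]>200])
x0,y0=240,120
cv2.imwrite('pics/w2b.png',cv2.resize(im[90:480,60:580,::-1],(800,600)))
E
```

```text
t: 3.8
tcp_pos: [0.5301, -0.2374, 0.2304]
tool_rot: [0.606, 0.795, 0.0, -0.0]
force: [0.1, 0.5, -0.7]
finger_gap: 1.0
gripper_force: 0.0
[[ 601    0   39   42 1345]
 [ 286  173   60   87 4901]]
```

View pics/w2b.png

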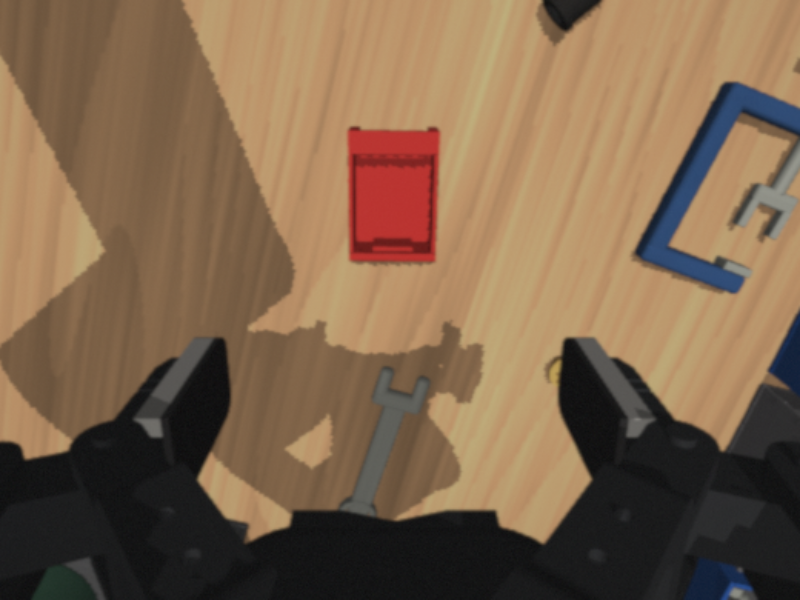

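The wrist picture shows the cover rim at crop (349,130), (438,130), (436,261) and (350,261), nearly square to the tool.

```bash
python3 - <<'E'
from h import *
np.set_printoptions(precision=4,suppress=True)
s=sense()
f=lambda p:np.array(p)*.65+[60,90]
P=onplane('wrist',f([[349,130],[438,130],[436,261],[350,261]]),.028,s);c=P.mean(0);print(P,c)
tx=(P[0]+P[1]-P[2]-P[3]);print(np.degrees(np.arctan2(tx[1],tx[0])),np.linalg.norm(tx)/2)
r=R.from_quat(s['tool_rot']);print(r.as_matrix())
# tilted grasp target, tilt +40 about tool y; grasp point at cover centre shifted 4mm to sill
tx/=np.linalg.norm(tx)
y=np.array([tx[1],-tx[0],0]); base=R.from_matrix(np.c_[tx,y,[0,0,-1]])
g=base*R.from_rotvec([0,np.radians(40),0])
gp=np.array([c[0],c[1],.023])-.004*tx
tcp=gp+.023*g.apply([0,0,1])
print('tcp',tcp,'from now',step(tcp,base,s), 'in tilted axes', g.inv().apply(tcp-s['tcp_pos']))
E
```

```text
[[ 0.493  -0.2066  0.028 ]
 [ 0.545  -0.1923  0.028 ]
 [ 0.568  -0.2731  0.028 ]
 [ 0.5141 -0.288   0.028 ]] [ 0.53  -0.24   0.028]
105.19843746746152 0.08408018151987492
[[-0.2659  0.964   0.0001]
 [ 0.964   0.2659 -0.    ]
 [-0.      0.0001 -1.    ]]
tcp [ 0.5272 -0.2296  0.0054] from now (array([ 0.0081, -0.0009,  0.2251]), array([0.0082, 0.0022, 0.2208])) in tilted axes [-0.1385 -0.0009  0.1777]
```

```bash
python3 -m handwheel '[[[0,10,0,0,0,0,1],[0,10,0,0,0,0,1],[0,10,0,0,0,0,1],[0,10,0,0,0,0,1],[0,0,0,-0.034,0,0.02,1],[0,0,0,-0.034,0,0.02,1],[0,0,0,-0.034,0,0.02,1],[0,0,0,-0.034,-0.001,0.02,1],[0,0,0,0,0,0,1],[0,0,0,0,0,0,1]]]'
python3 - <<'E'
from h import *
np.set_printoptions(precision=4,suppress=True)
s=sense();print(s['q'],step([.5272,-.2296,.009],R.from_matrix(np.c_[[-.2622,.965,0],[.965,.2622,0],[0,0,-1]])*R.from_rotvec([0,np.radians(40),0]),s))
E
```

```text
t: 5.1
tcp_pos: [0.5437, -0.2884, 0.0828]
tool_rot: [0.569, 0.748, 0.207, -0.272]
force: [-0.7, 0.9, -0.4]
finger_gap: 0.997
gripper_force: 0.0
[-0.818   0.9534  1.1762  0.3041  1.6471 -1.1653] (array([-0.0006, -0.0003,  0.0959]), array([-0.1573,  0.0147,  0.2293]))
```

```bash
python3 -m handwheel '[[[0,0,0,0,0,0.03,1],[0,0,0,0,0,0.03,1],[0,0,0,0,0,0.02,1],[0,0,0,0,0,0.015,1],[0,0,0,0,0,0,1],[0,0,0,0,0,0,0.3],[0,0,0,0,0,0,0.3],[0,0,0,0,0,0,0.3],[0,0,0,0,0,0,0.3],[0,0,0,0,0,0,0.3],[0,0,0,0,0,0,0.3]]]' 35
```

```text
t: 6.48
tcp_pos: [0.5277, -0.2316, 0.0098]
tool_rot: [0.57, 0.748, 0.207, -0.271]
force: [0.2, -3.3, 6.4]
finger_gap: 0.644
gripper_force: 38.8
```

```bash
python3 -m handwheel '[[[0,0,0,0.013,0,-0.015,0.3],[0,0,0,0.026,0,-0.031,0.3],[0,0,0,0.025,0,-0.031,0.3],[0,-10,0,0,0,0,0.3],[0,-10,0,0,0,0,0.3],[0,-10,0,0,0,0,0.3],[0,-10,0,0,0,0,0.3],[0,-10,0,0,0,0,0.3],[0,-10,0,0,0,0,0.3],[0,-10,0,0,0,0,0.3],[0,-10,0,0,0,0,0.3],[0,-10,0,0,0,0,0.3],[0,0,0,0,0,0,0.3],[0,0,0,0,0,0,0.3]]]'
python3 - <<'E'
from h import *
np.set_printoptions(precision=4,suppress=True)
s=sense();print(s['q'],R.from_quat(s['tool_rot']).as_matrix())
a,_=snap('side','s3'); b,_=snap('scene','c3')
o=np.hstack([cv2.resize(a[230:410,220:400],(400,400)),cv2.resize(b[140:290,210:360],(400,400))])
cv2.imwrite('pics/v3.png',o[:,:,::-1])
E
```

```text
t: 8.22
tcp_pos: [0.5144, -0.2384, 0.1059]
tool_rot: [0.583, 0.753, -0.205, 0.224]
force: [0.6, -0.5, -0.7]
finger_gap: 0.646
gripper_force: 38.0
[-0.3698  0.6602  1.9077 -1.2018  0.5618  0.4252] [[-0.219   0.9708  0.0982]
 [ 0.7865  0.2353 -0.571 ]
 [-0.5774 -0.0478 -0.8151]]
```

View pics/v3.png

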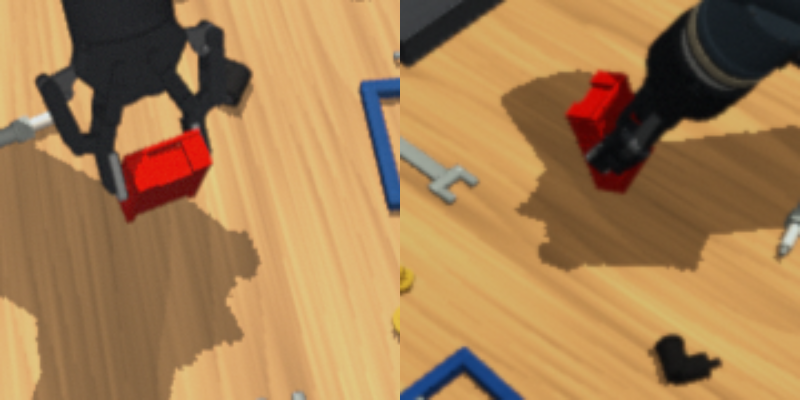

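The picture shows the cover held, sill notch up and toe down, with the turn about 15° short of upright. I'll work out the rest of the turn.

```bash
cat >> h.py <<'E'
def tq(yaw,tilt):
    "tool pose: tool x heading yaw deg, then tilt about tool y"
    c,s_=np.cos(np.radians(yaw)),np.sin(np.radians(yaw))
    return R.from_matrix(np.c_[[c,s_,0],[s_,-c,0],[0,0,-1]])*R.from_rotvec([0,np.radians(tilt),0])
E
python3 - <<'E'
from h import *
np.set_printoptions(precision=4,suppress=True)
s=sense();print(step(s['tcp_pos'],tq(105.2,-50),s)[1])
E
```

```text
[ -3.0909 -14.6678   0.6238]
```

```bash
python3 -m handwheel '[[[-0.8,-3.7,0.2,0,0,0,0.3],[-0.8,-3.7,0.2,0,0,0,0.3],[-0.8,-3.7,0.2,0,0,0,0.3],[-0.7,-3.6,0,0,0,0,0.3],[0,0,0,0,0,0,0.3],[0,0,0,0,0,0,0.3]]]'
python3 - <<'E'
from h import *
np.set_printoptions(precision=4,suppress=True)
s=sense();print(s['q'],step(s['tcp_pos'],tq(105.2,-50),s)[1])
E
```

```text
t: 9.07
tcp_pos: [0.541, -0.2239, 0.1333]
tool_rot: [0.564, 0.722, -0.264, 0.304]
force: [-0.9, 0.1, -0.0]
finger_gap: 0.647
gripper_force: 38.0
[-0.2431  0.6929  1.8895 -1.4292  0.7401  0.7252] [-3.0503 -2.6451  0.2269]
```

```bash
python3 - <<'E'
from h import *
np.set_printoptions(precision=4,suppress=True)
s=sense();print(step([.50,-.265,.12],tq(105.2,-50),s))
f=lambda p:np.array(p)*.65+[60,90]
im=cv2.imread('pics/w2.png')
s2=dict(tcp_pos=[.5301,-.2374,.2304],tool_rot=np.array([.606,.795,0,0])/np.hypot(.606,.795))
print(onplane('wrist',f([[380,370],[425,375],[400,410],[555,370]]),.01,s2))
E
```

```text
(array([-0.0097, -0.0487,  0.033 ]), array([-3.0503, -2.6451,  0.2269]))
[[ 0.5562 -0.3719  0.01  ]
 [ 0.589  -0.3671  0.01  ]
 [ 0.5793 -0.4004  0.01  ]
 [ 0.6792 -0.338   0.01  ]]
```

```bash
python3 -m handwheel '[[[0,0,0,-0.003,-0.016,0.011,0.3],[0,0,0,-0.003,-0.016,0.011,0.3],[0,0,0,-0.003,-0.016,0.011,0.3],[-1.5,-1.3,0.1,0,0,0,0.3],[-1.5,-1.3,0.1,0,0,0,0.3],[0,0,0,0,0,0,0.3]]]'
python3 - <<'E'
from h import *
np.set_printoptions(precision=4,suppress=True)
s=sense();print(s['q'],step([.5,-.265,.12],tq(105.2,-50),s))
E
```

```text
t: 9.82
tcp_pos: [0.5313, -0.2464, 0.1512]
tool_rot: [0.565, 0.721, -0.262, 0.302]
force: [-0.3, -0.3, -0.2]
finger_gap: 0.649
gripper_force: 38.0
[-0.2951  0.6503  1.9035 -1.4303  0.7133  0.6746] (array([ 0.0162, -0.0335,  0.0302]), array([-3.0836, -2.9272,  0.0603]))
```

```bash
python3 - <<'E'
from h import *
np.set_printoptions(precision=4,suppress=True)
s=sense();print([step([.53,-.25,.12],tq(y,-50),s) for y in (125,130)])
E
```

```text
[(array([ 0.0207, -0.001 ,  0.0236]), array([-17.9094,  -3.2523, -13.0644])), (array([ 0.0207, -0.001 ,  0.0236]), array([-21.649 ,  -3.3252, -16.3837]))]
```

```bash
python3 -m handwheel '[[[-3.6,-0.65,-2.7,0,0,0,0.3],[-3.6,-0.65,-2.7,0,0,0,0.3],[-3.6,-0.65,-2.7,0,0,0,0.3],[-3.6,-0.65,-2.7,0,0,0,0.3],[-3.6,-0.65,-2.7,0,0,0,0.3],[-3.6,-0.65,-2.7,0,0,0,0.3],[0,0,0,0,0,0,0.3],[0,0,0,0,0,0,0.3]]]'
python3 - <<'E'
from h import *
np.set_printoptions(precision=4,suppress=True)
s=sense();print(s['q'],step([.53,-.25,.10],tq(130,-50),s))
E
```

```text
t: 10.82
tcp_pos: [0.5757, -0.2288, 0.2124]
tool_rot: [0.412, 0.832, -0.179, 0.326]
force: [0.5, 0.4, -0.9]
finger_gap: 0.648
gripper_force: 38.0
[-0.3741  0.4825  1.9291 -1.4301  0.3971  0.2552] (array([ 0.0859, -0.0461,  0.0753]), array([-3.5989, -6.4072, -1.1201]))
```

```bash
python3 -m handwheel '[[[0,0,0,0.022,-0.011,0.019,0.3],[0,0,0,0.022,-0.011,0.019,0.3],[0,0,0,0.022,-0.011,0.019,0.3],[0,0,0,0.022,-0.011,0.019,0.3],[-1.8,-3.2,-0.5,0,0,0,0.3],[-1.8,-3.2,-0.5,0,0,0,0.3],[0,0,0,0,0,0,0.3]]]'
python3 - <<'E'
from h import *
np.set_printoptions(precision=4,suppress=True)
s=sense();print(s['q'],step([.53,-.25,.10],tq(130,-50),s))
E
```

```text
t: 11.7
tcp_pos: [0.5848, -0.2385, 0.1841]
tool_rot: [0.408, 0.842, -0.171, 0.31]
force: [-0.7, 0.5, -0.9]
finger_gap: 0.647
gripper_force: 38.0
[-0.3989  0.536   1.908  -1.4304  0.3607  0.2329] (array([ 0.0751, -0.0475,  0.0481]), array([-3.1282, -8.5645, -0.2849]))
```

```bash
cat > fk.py <<'E'
from h import *
from scipy.optimize import least_squares
E_=R.from_euler
D=[([.9565,.5285,1.4339,0,1.1814,-.1785],[.2634,.566,.2303],[.2162,.9764,-.001,-.0004]),
([.1054,.4748,1.4701,0,1.1971,-.0057],[.5766,.1726,.2511],[.6668,.7453,-.0002,-.0001]),
([-.818,.9534,1.1762,.3041,1.6471,-1.1653],[.5437,-.2884,.0828],[.569,.748,.207,-.272]),
([-.3698,.6602,1.9077,-1.2018,.5618,.4252],[.5144,-.2384,.1059],[.583,.753,-.205,.224]),
([-.2431,.6929,1.8895,-1.4292,.7401,.7252],[.541,-.2239,.1333],[.564,.722,-.264,.304]),
([-.3741,.4825,1.9291,-1.4301,.3971,.2552],[.5757,-.2288,.2124],[.412,.832,-.179,.326]),
([-.3989,.536,1.908,-1.4304,.3607,.2329],[.5848,-.2385,.1841],[.408,.842,-.171,.31])]
def fk(q,p):
    dx,dy,h,L2,a,L3,b,lt,r6=p
    A=E_('z',q[0])*E_('y',q[1]);B=A*E_('y',q[2]);C=B*E_('z',q[3])*E_('y',q[4])
    pos=E_('z',q[0]).apply([dx,dy,h])+A.apply([0,0,L2])+B.apply([a,0,L3])+C.apply([b,0,lt])
    return pos,C*E_('z',q[5]+r6)
def fit():
    def f(p):
        o=[]
        for q,x,r in D:
            P,Q=fk(q,p);o+=list(P-x)+list(.3*(R.from_quat(r).inv()*Q).as_rotvec())
        return o
    return min((least_squares(f,[0,.1,.3,.4,0,.4,0,.2,r]) for r in(0,1.57,3.14,-1.57)),key=lambda s:s.cost)
LO=np.array([-3.08,-.75,.22,-1.43,0,-2.85])+.02;HI=np.array([3.08,2.2,2.44,4.57,2.65,2.85])-.02
def ik(p,pos,rot,q0):
    def f(q):
        P,Q=fk(q,p);return np.r_[P-pos,.3*(rot.inv()*Q).as_rotvec()]
    q0=np.clip(q0,LO+.01,HI-.01);s=least_squares(f,q0,bounds=(LO,HI));return s.x,np.linalg.norm(s.fun)
E
python3 - <<'E'
from fk import *
np.set_printoptions(precision=4,suppress=True)
s=fit();print(s.x,s.cost,np.abs(s.fun).max());np.save('p.npy',s.x)
q0=sense()['q']
for x in(.45,.5,.55):
  for y in(-.2,-.25,-.3):
    for yaw in(105,120,130,140,155):
      r=[]
      for t in(-50,40): 
        q,e=min((ik(s.x,[x,y,.06],tq(yaw,t),g) for g in(q0,[-.4,.8,1.6,0,1,0],[-.4,.9,1.2,.5,1.5,-1])),key=lambda z:z[1]);r+=[e,q[3],q[4]]
      if r[0]<1e-3:print(x,y,yaw,np.array(r))
E
```

```text
[-0.0001  0.111   0.2742  0.588   0.114   0.3916 -0.0001  0.2968  1.5707] 1.3536635292938732e-07 0.00033287082285334945
```

```bash
python3 - <<'E'
from fk import *
p=np.load('p.npy')
G=[[-.4,.8,1.6,0,1,0],[-.4,.9,1.2,.5,1.5,-1],[-.4,.6,1.9,-1.2,.5,.4],[-.4,.6,1.9,4,.8,-2]]
for (x,y) in((.5,-.24),(.6,-.24),(.5,-.1),(.55,0.0)):
  for yaw in(85,105,125,150,180):
    o=''
    for t in(-60,-50,-40,-30,0,30,40,50,60):
      c=[(round(q[3],1),round(q[4],1)) for q,e in (ik(p,[x,y,.06],tq(yaw,t),g) for g in G) if e<1e-3]
      o+=f' {t}:{c[0] if c else None}'
    print(x,y,yaw,o)
E
```

```text
0.5 -0.24 85  -60:None -50:(np.float64(-1.4), np.float64(0.9)) -40:(np.float64(-1.2), np.float64(0.7)) -30:(np.float64(-1.0), np.float64(0.6)) 0:(np.float64(-0.0), np.float64(0.7)) 30:(np.float64(0.4), np.float64(1.2)) 40:(np.float64(0.5), np.float64(1.3)) 50:(np.float64(0.5), np.float64(1.5)) 60:(np.float64(0.6), np.float64(1.6))
0.5 -0.24 105  -60:None -50:None -40:None -30:(np.float64(-1.3), np.float64(0.4)) 0:(np.float64(-0.0), np.float64(0.7)) 30:(np.float64(0.3), np.float64(1.3)) 40:(np.float64(0.3), np.float64(1.5)) 50:(np.float64(0.4), np.float64(1.7)) 60:(np.float64(0.4), np.float64(1.8))
0.5 -0.24 125  -60:(np.float64(3.7), np.float64(1.2)) -50:(np.float64(3.7), np.float64(0.8)) -40:(np.float64(3.8), np.float64(0.5)) -30:(np.float64(4.2), np.float64(0.2)) 0:(np.float64(0.0), np.float64(0.7)) 30:(np.float64(0.1), np.float64(1.4)) 40:(np.float64(0.1), np.float64(1.6)) 50:(np.float64(0.2), np.float64(1.8)) 60:(np.float64(0.2), np.float64(2.0))
0.5 -0.24 150  -60:(np.float64(2.9), np.float64(1.4)) -50:(np.float64(2.9), np.float64(1.0)) -40:(np.float64(2.9), np.float64(0.6)) -30
[... 5025 characters left out ...]
float64(3.7), np.float64(1.2)) -50:(np.float64(3.7), np.float64(0.8)) -40:(np.float64(3.8), np.float64(0.5)) -30:(np.float64(4.2), np.float64(0.2)) 0:(np.float64(0.0), np.float64(0.7)) 30:(np.float64(0.1), np.float64(1.4)) 40:(np.float64(0.2), np.float64(1.6)) 50:(np.float64(0.2), np.float64(1.8)) 60:(np.float64(0.2), np.float64(2.0))
0.55 0.0 180  -60:(np.float64(2.8), np.float64(1.4)) -50:(np.float64(2.8), np.float64(1.0)) -40:(np.float64(2.8), np.float64(0.6)) -30:(np.float64(2.5), np.float64(0.2)) 0:(np.float64(-0.0), np.float64(0.7)) 30:(np.float64(-0.1), np.float64(1.4)) 40:(np.float64(-0.1), np.float64(1.6)) 50:(np.float64(-0.1), np.float64(1.8)) 60:(np.float64(-0.1), np.float64(2.0))
```

```bash
python3 - <<'E'
from fk import *
np.set_printoptions(precision=3,suppress=True)
p=np.load('p.npy')
print(onplane('scene',[[358,225],[352,235],[364,213],[317,274],[330,280],[306,270],[210,290],[240,272],[270,303],[247,325],[362,306],[370,330]],.01)[:,:2])
s=sense()
for (x,y,yaw) in((.55,-.25,80),(.55,-.25,88),(.53,-.05,85),(.5,-.2,75),(.53,-.2,80)):
    print(x,y,yaw)
    q=[-.4,.8,1.6,0,1,0]
    for t in(0,-30,-50,0,40):
        q,e=ik(p,[x,y,.05],tq(yaw,t),q);print(t,q,e)
E
```

```text
[[ 0.423 -0.101]
 [ 0.457 -0.094]
 [ 0.383 -0.113]
 [ 0.595 -0.088]
 [ 0.59  -0.056]
 [ 0.602 -0.114]
 [ 0.77  -0.24 ]
 [ 0.697 -0.223]
 [ 0.714 -0.119]
 [ 0.781 -0.12 ]
 [ 0.599  0.035]
 [ 0.634  0.08 ]]
0.55 -0.25 80
0 [-0.611  0.747  1.615 -0.     0.78  -0.437] 4.225627515862341e-13
-30 [-0.369  0.798  1.675 -0.816  0.739  0.442] 2.948163658450747e-09
-50 [-0.234  0.915  1.661 -1.19   0.968  0.865] 4.335126037945565e-13
0 [-0.611  0.747  1.615  0.     0.78  -0.437] 9.962859904356246e-16
40 [-0.867  0.917  1.425  0.534  1.33  -0.966] 7.297650342660542e-09
0.55 -0.25 88
0 [-0.611  0.747  1.615 -0.     0.78  -0.576] 1.876726957283055e-12
-30 [-0.379  0.784  1.729 -0.9    0.645  0.397] 6.320968149911494e-14
-50 [-0.241  0.901  1.744 -1.35   0.877  0.918] 4.2246298066157476e-10
0 [-0.611  0.747  1.615 -0.     0.78  -0.576] 2.3599287311391464e-12
40 [-0.841  0.936  1.361  0.468  1.408 -1.018] 5.2067455082586255e-15
0.53 -0.05 85
0 [-0.304  0.69   1.801 -0.     0.65  -0.217] 4.746739013862506e-13
-30 [-0.024  0.775  1.762 -0.767  0.803  0.662] 7.305221457497296e-09
-50 [ 0.117  0.909  1.
[... 200 characters left out ...]
 [-0.588  0.695  1.786 -0.     0.661 -0.326] 1.154197716718459e-11
-30 [-0.311  0.769  1.788 -0.83   0.744  0.62 ] 9.193915163300713e-09
-50 [-0.165  0.901  1.742 -1.116  1.013  0.975] 7.116828845259011e-09
0 [-0.588  0.695  1.786 -0.     0.661 -0.326] 6.380384446166728e-15
40 [-0.895  0.853  1.658  0.599  1.165 -1.027] 2.483848345302191e-09
0.53 -0.2 80
0 [-0.558  0.716  1.714 -0.     0.712 -0.383] 1.34530399158213e-12
-30 [-0.297  0.78   1.744 -0.832  0.736  0.542] 7.417839539137048e-09
-50 [-0.154  0.905  1.714 -1.159  0.989  0.931] 3.117377925449093e-14
0 [-0.558  0.716  1.714  0.     0.712 -0.383] 8.619828294513444e-10
40 [-0.84   0.879  1.556  0.564  1.24  -1.   ] 3.838678844193625e-09
```

```bash
python3 - <<'E'
from h import *
np.set_printoptions(precision=2,suppress=True)
s=sense();print(step([.53,-.25,.15],tq(125,0),s))
E
python3 -m handwheel '[[[0,7,0,0,0,0,0.3],[0,7,0,0,0,0,0.3],[0,7,0,0,0,0,0.3],[0,7,0,0,0,0,0.3],[0,7,0,0,0,0,0.3],[0,7,0,0,0,0,0.3],[0,0,0,0,0,0,0.3]]]'
python3 - <<'E'
from h import *
np.set_printoptions(precision=3,suppress=True)
s=sense();print(s['q'],step([.53,-.25,.15],tq(78,0),s))
E
```

```text
(array([ 0.04, -0.05,  0.01]), array([-0.96, 41.51,  3.17]))
t: 12.58
tcp_pos: [0.5787, -0.2493, 0.1825]
tool_rot: [0.451, 0.889, -0.061, 0.051]
force: [-0.3, -0.2, -1.2]
finger_gap: 0.649
gripper_force: 38.0
[-0.529  0.562  1.539 -0.144  0.937 -1.082] (array([ 0.033, -0.038,  0.03 ]), array([ 0.11 ,  9.37 , 48.124]))
```

```bash
python3 -m handwheel '[[[0,1.9,9.6,0.03,-0.035,0,0.3],[0,1.9,9.6,0,0,0,0.3],[0,1.9,9.6,0,0,0,0.3],[0,1.9,9.6,0,0,0,0.3],[0,1.9,9.6,0,0,0,0.3],[0,0,0,0,0,0,0.3],[0,-5,0,0,0,0,0.3],[0,-5,0,0,0,0,0.3],[0,-5,0,0,0,0,0.3],[0,-5,0,0,0,0,0.3],[0,-5,0,0,0,0,0.3],[0,-5,0,0,0,0,0.3],[0,-5,0,0,0,0,0.3],[0,-5,0,0,0,0,0.3],[0,-5,0,0,0,0,0.3],[0,-5,0,0,0,0,0.3],[0,0,0,0,0,0,0.3]]]'
python3 - <<'E'
from h import *
np.set_printoptions(precision=3,suppress=True)
s=sense();print(s['q'],step([.53,-.25,.10],tq(78,-50),s),R.from_quat(s['tool_rot']).as_matrix())
E
```

```text
t: 14.7
tcp_pos: [0.531, -0.2422, 0.178]
tool_rot: [0.702, 0.576, -0.327, 0.263]
force: [-0.1, -0.4, -0.2]
finger_gap: 0.65
gripper_force: 38.0
[-0.229  0.687  1.675 -1.044  1.079  0.638] (array([0.054, 0.001, 0.057]), array([ 0.113, -0.346,  0.669])) [[ 0.123  0.98  -0.157]
 [ 0.636 -0.199 -0.746]
 [-0.762 -0.008 -0.647]]
```

```bash
python3 -m handwheel '[[[0,0,0,0.0266,0,0.0226,0.3],[0,0,0,0.0266,0,0.0226,0.3],[0,0,0,0.0266,0,0.0226,0.3],[0,0,0,0.0266,0,0.0226,0.3],[0,0,0,0,0,0,0.3],[0,0,0,0.0015,0,0.0013,0.3],[0,0,0,0,0,0,0.3]]]'
python3 - <<'E'
from h import *
np.set_printoptions(precision=4,suppress=True)
s=sense();print(step([.53,-.25,.0335],tq(78,-50),s),s['force'])
E
```

```text
t: 15.58
tcp_pos: [0.5317, -0.2445, 0.0395]
tool_rot: [0.704, 0.573, -0.326, 0.265]
force: [-0.1, 1.0, -0.5]
finger_gap: 0.649
gripper_force: 38.0
(array([ 0.0009, -0.0005,  0.0083]), array([ 0.1561, -0.2644,  0.1971])) [-0.0531  1.0103 -0.4731]
```

```bash
python3 -m handwheel '[[[0,0,0,0.0023,0,0.0019,0.3],[0,0,0,0.0008,0,0.0007,0.3],[0,0,0,0.0008,0,0.0007,0.3],[0,0,0,0.0008,0,0.0007,0.3],[0,0,0,0,0,0,0.3]]]'
python3 - <<'E'
from h import *
s=sense();print(s['tcp_pos'],s['force'])
a,_=snap('side','s4'); b,_=snap('scene','c4')
o=np.hstack([cv2.resize(a[250:430,220:400],(400,400)),cv2.resize(b[140:290,210:360],(400,400))])
cv2.imwrite('pics/v4.png',o[:,:,::-1])
E
```

```text
t: 16.2
tcp_pos: [0.5309, -0.2442, 0.032]
tool_rot: [0.703, 0.573, -0.328, 0.264]
force: [0.1, 1.2, 3.9]
finger_gap: 0.648
gripper_force: 38.3
[ 0.53085402 -0.24424108  0.03204396] [0.09551166 1.24338779 3.8691981 ]
```

View pics/v4.png

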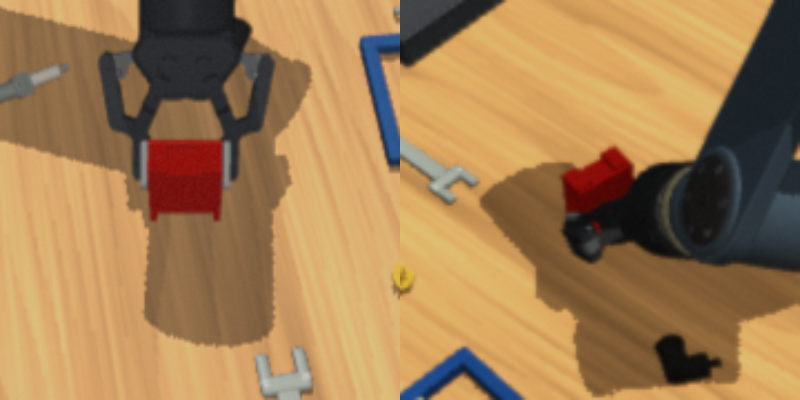

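The picture shows the cover standing on its toe end with the sill up and the closed top facing −y. I'll release it and back off.

```bash
python3 -m handwheel '[[[0,0,0,0,0,0,0.8],[0,0,0,0,0,0,1],[0,0,0,0,0,0,1],[0,0,0,0,0,0,1],[0,0,0,0,0,-0.02,1],[0,0,0,0,0,-0.04,1],[0,0,0,0,0,-0.04,1],[0,0,0,-0.03,0,-0.03,1],[0,0,0,-0.03,0,-0.03,1],[0,9.5,0,0,0,0,1],[0,9.5,0,0,0,0,1],[0,9.5,0,0,0,0,1],[0,9.5,0,0,0,0,1],[0,9.5,0,0,0,0,1],[0,9.5,0,0,0,0,1],[0,9.5,0,0,0,0,1],[0,9.5,0,0,0,0,1],[0,9.5,0,0,0,0,1],[0,9.5,0,0,0,0,1]]]'
python3 - <<'E'
from h import *
np.set_printoptions(precision=4,suppress=True)
s=sense()
h=np.radians(78);tx=np.array([np.cos(h),np.sin(h),0]);zc=-tx;xc=np.array([0,0,-1])
o=np.array([.5309,-.2442,0])+(-.0182)*zc;o[2]=.042
g=tq(78,45);gp=o-.015*xc+.016*zc;t=gp+.023*g.apply([0,0,1])
print(o,t,s['q'],step(t,g,s),'pre',step(t-.1*g.apply([0,0,1]),g,s))
a,_=snap('side','s5'); b,_=snap('scene','c5')
o=np.hstack([cv2.resize(a[250:430,220:400],(400,400)),cv2.resize(b[140:290,210:360],(400,400))])
cv2.imwrite('pics/v5.png',o[:,:,::-1])
E
```

```text
t: 18.68
tcp_pos: [0.549, -0.1624, 0.1826]
tool_rot: [0.715, 0.582, 0.3, -0.244]
force: [0.0, -0.4, -0.7]
finger_gap: 1.0
gripper_force: 0.0
[ 0.5347 -0.2264  0.042 ] [ 0.5347 -0.2261  0.0407] [-0.8091  0.7031  1.5363  0.6326  1.4547 -0.864 ] (array([-0.147 , -0.0011,  0.0527]), array([-0.2001, -0.5434,  0.2347])) pre (array([-0.146 , -0.0015, -0.0473]), array([-0.2001, -0.5434,  0.2347]))
```

View pics/v5.png

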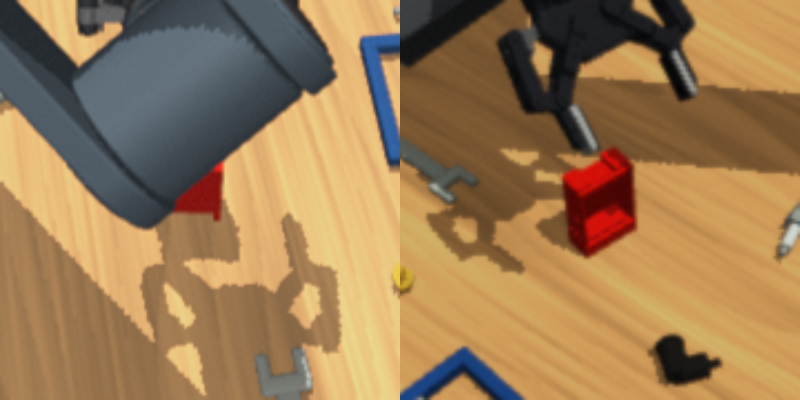

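The picture shows the cover standing steady with its open side facing +y. I'll go round for the second grasp.

```bash
python3 -m handwheel '[[[0,0,0,0,0,-0.047,1],[0,-0.5,0,-0.048,0,0,1],[0,0,0,-0.049,-0.001,0,1],[0,0,0,-0.049,0,0,1],[0,0,0,0,0,0,1],[0,0,0,0,0,0,1]]]'
python3 - <<'E'
from h import *
np.set_printoptions(precision=4,suppress=True)
print(step([.5347,-.2261,.0407],tq(78,45)))
E
```

```text
t: 19.52
tcp_pos: [0.52, -0.295, 0.1122]
tool_rot: [0.717, 0.584, 0.294, -0.241]
force: [0.4, 0.2, -0.2]
finger_gap: 0.999
gripper_force: 0.0
(array([-0.0002,  0.0007,  0.1003]), array([-0.3431,  0.2709,  0.126 ]))
```

```bash
python3 -m handwheel '[[[0,0,0,0,0,0.03,1],[0,0,0,0,0.001,0.03,1],[0,0,0,0,0,0.025,1],[0,0,0,0,0,0.015,1],[0,0,0,0,0,0,1],[0,0,0,0,0,0,0.3],[0,0,0,0,0,0,0.3],[0,0,0,0,0,0,0.3],[0,0,0,0,0,0,0.3],[0,0,0,0,0,0,0.3],[0,0,0,0,0,0,0.3]]]' 35
python3 - <<'E'
from h import *
from fk import ik
np.set_printoptions(precision=4,suppress=True)
s=sense();print(step([.5347,-.2261,.0407],tq(78,45),s))
p=np.load('p.npy')
q=s['q']
for pos,y,t in(([.53,-.22,.2],78,0),([.573,.0,.25],90,-25),([.573,.17,.2],96.2,-25),([.573,.17,.18],96.2,-25)):
    q,e=ik(p,pos,tq(y,t),q);print(q,e)
E
```

```text
t: 20.9
tcp_pos: [0.5347, -0.2287, 0.0407]
tool_rot: [0.718, 0.583, 0.295, -0.241]
force: [-0.6, -2.6, 6.0]
finger_gap: 0.649
gripper_force: 37.8
(array([ 0.0018, -0.0005,  0.0017]), array([-0.1916,  0.2607,  0.0565]))
[-0.5881  0.4972  1.5959  0.      1.0485 -0.3786] 2.9073090007363112e-11
[ 0.0251  0.4862  1.5413 -0.4767  1.17    0.2266] 5.058391873333306e-10
[ 0.3083  0.605   1.4692 -0.4607  1.1987  0.3988] 1.3001088396599072e-08
[ 0.3083  0.63    1.4848 -0.4682  1.1623  0.4185] 2.048934859183156e-12
```

```bash
cat >> h.py <<'E'
# cover in tool (second grasp)
_t=R.from_quat([.718,.583,.295,-.241]);_h=np.radians(78)
_zc=np.array([-np.cos(_h),-np.sin(_h),0]);_xc=np.array([0,0,-1.])
CR=_t.inv()*R.from_matrix(np.c_[_xc,np.cross(_zc,_xc),_zc]); CP=_t.inv().apply(np.array([.5347,-.2264,.042])-[.5347,-.2287,.0407])
EO=np.array([.5727,.170,.150]);EY=-83.8
ER=R.from_euler('z',EY,degrees=True)
def tool_for(toe_xz,pitch,y=0.,toe=(.042,0,0)):
    "TCP pose so that the toe corner is at deck (x,y,z), sill raised by pitch deg"
    C=ER*R.from_euler('y',pitch,degrees=True); pos=EO+ER.apply([toe_xz[0],y,toe_xz[1]])-C.apply(toe)
    T=C*CR.inv(); return pos-T.apply(CP),T
def cover_now(s):
    T=R.from_quat(s['tool_rot']);C=T*CR;o=s['tcp_pos']+T.apply(CP)
    return ER.inv().apply(o-EO),(ER.inv()*C).as_euler('yxz',degrees=True),ER.inv().apply(o+C.apply([.042,0,0])-EO)
E
python3 -m handwheel '[[[0,0,0,0.013,0,-0.013,0.3],[0,0,0,0.035,0,-0.035,0.3],[0,0,0,0.035,0,-0.035,0.3],[0,0,0,0.035,0,-0.035,0.3],[0,-9.5,0,0,0,0,0.3],[0,-9.5,0,0,0,0,0.3],[0,-9.5,0,0,0,0,0.3],[0,-9.5,0,0,0,0,0.3],[0,-9.5,0,0,0,0,0.3],[0,-9.5,0,0,0,0,0.3],[0,-9.5,0,0,0,0,0.3],[0,0,0,0,0,0,0.3]]]'
python3 - <<'E'
from h import *
np.set_printoptions(precision=4,suppress=True)
s=sense();t,r=tool_for((.02,.07),23);print(t,s['q'],step(t,r,s));print(R.from_quat(s['tool_rot']).inv().apply([0,0,1]))
E
```

```text
t: 22.4
tcp_pos: [0.5344, -0.2239, 0.2061]
tool_rot: [0.76, 0.622, -0.147, 0.116]
force: [-0.4, -0.3, -1.0]
finger_gap: 0.651
gripper_force: 37.2
[0.5714 0.1865 0.238 ] [-0.4027  0.5121  1.6191 -0.4496  0.9866  0.0437] (array([ 0.3691, -0.046 , -0.1803]), array([ -6.7407,  -0.6791, -16.363 ]))
[-0.3688 -0.0065 -0.9295]
```

```bash
python3 -m handwheel '[[[0,0,0,0.0461,-0.0058,-0.0225,0.3],[0,0,0,0.0461,-0.0058,-0.0225,0.3],[0,0,0,0.0461,-0.0058,-0.0225,0.3],[0,0,0,0.0461,-0.0058,-0.0225,0.3],[0,0,0,0.0461,-0.0058,-0.0225,0.3],[0,0,0,0.0461,-0.0058,-0.0225,0.3],[0,0,0,0.0461,-0.0058,-0.0225,0.3],[0,0,0,0.0461,-0.0058,-0.0225,0.3],[-3.4,-0.3,-8.2,0,0,0,0.3],[-3.4,-0.3,-8.2,0,0,0,0.3],[0,0,0,0,0,0,0.3],[0,0,0,0,0,0,0.3]]]'
python3 - <<'E'
from h import *
np.set_printoptions(precision=4,suppress=True)
s=sense();print(s['q'],cover_now(s),step(*tool_for((.029,.006),23),s))
a,_=snap('side','s6'); b,_=snap('scene','c6'); snap('wrist','w6')
o=np.hstack([cv2.resize(a[50:210,205:365],(400,400),interpolation=2),cv2.resize(b[200:360,370:530],(400,400),interpolation=2)])
cv2.imwrite('pics/v6.png',o[:,:,::-1])
E
```

```text
t: 23.9
tcp_pos: [0.5738, 0.1822, 0.2379]
tool_rot: [0.658, 0.728, -0.129, 0.143]
force: [0.0, 0.0, 0.2]
finger_gap: 0.649
gripper_force: 37.4
[ 0.3056  0.5574  1.423  -0.3983  1.2682  0.3455] (array([-0.0141,  0.0019,  0.0863]), array([23.0092,  0.2247, -0.3959]), array([0.0246, 0.0017, 0.0699])) (array([ 0.0201, -0.0019,  0.0609]), array([ 0.0583, -0.0102, -0.4514]))
```

View pics/v6.png

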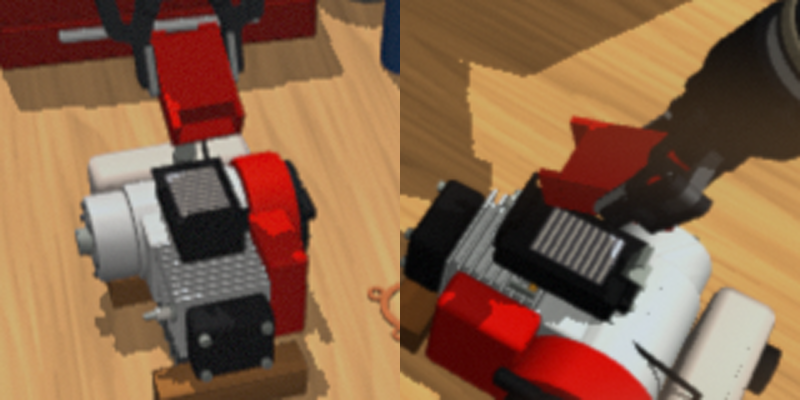

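The picture shows the cover toe-down above the air box, with its toe-edge corners at side crop (170,138) and (243,127). That was my tenth picture, so I'll check the rest by numbers.

```bash
cat >> h.py <<'E'
def proj(cam,P):
    p=camera_params(cam);c=np.atleast_2d(P)@p['world_to_cam'][:3,:3].T+p['world_to_cam'][:3,3]
    return c[:,:2]/c[:,2:]*[p['fx'],p['fy']]+[p['cx'],p['cy']]
def overlap(cam,im,o,C,dpx=range(-6,7)):
    "best pixel shift of predicted toe-end face silhouette edge against red mask; returns red mask"
    h=cv2.cvtColor(im,cv2.COLOR_RGB2HSV);return (((h[...,0]<8)|(h[...,0]>172))&(h[...,1]>140)&(h[...,2]>40)).astype(np.uint8)
E
python3 - <<'E'
from h import *
np.set_printoptions(precision=2,suppress=True)
s=sense();T=R.from_quat(s['tool_rot']);C=T*CR;o=s['tcp_pos']+T.apply(CP)
pts=np.array([[42,-28,0],[42,28,0],[42,-28,28],[42,28,28],[42,-22,5],[42,22,5],[-42,-28,28],[-42,28,28],[42,0,0]])/1000
for c,f in(('side','s6'),('scene','c6')):
    print(c);print(np.c_[pts*1000,proj(c,o+C.apply(pts))])
    m=overlap(c,cv2.imread(f'pics/{f}.png')[:,:,::-1],0,0)
    n,l,st,_=cv2.connectedComponentsWithStats(m)
    for i in range(1,n):
        if st[i,4]>60:
            x,y,w,h=st[i,:4];hull=cv2.approxPolyDP(cv2.convexHull(np.argwhere(l==i)[:,::-1].astype(np.int32)),2.0,True)[:,0]
            if (c=='side' and 255<x<285 and y<100) or (c=='scene' and 415<x<450 and y<270): print(st[i],hull.tolist())
E
```

```text
side
[[ 42.   -28.     0.   273.36 108.73]
 [ 42.    28.     0.   301.35 103.47]
 [ 42.   -28.    28.   274.24 100.97]
 [ 42.    28.    28.   303.    95.64]
 [ 42.   -22.     5.   276.56 106.81]
 [ 42.    22.     5.   298.66 102.66]
 [-42.   -28.    28.   262.83  62.56]
 [-42.    28.    28.   291.13  57.78]
 [ 42.     0.     0.   287.44 106.09]]
[268  48  23  10 163] [[290, 54], [268, 57], [269, 51], [277, 48], [286, 48]]
[ 265   59   38   49 1326] [[300, 102], [274, 107], [268, 89], [266, 62], [287, 59], [293, 61], [302, 95]]
scene
[[ 42.   -28.     0.   440.46 257.14]
 [ 42.    28.     0.   426.62 280.28]
 [ 42.   -28.    28.   437.65 244.9 ]
 [ 42.    28.    28.   423.37 268.06]
 [ 42.   -22.     5.   438.53 257.39]
 [ 42.    22.     5.   427.6  275.57]
 [-42.   -28.    28.   488.5  253.23]
 [-42.    28.    28.   475.42 278.52]
 [ 42.     0.     0.   433.68 268.48]]
[ 425  247   52   39 1071] [[476, 253], [468, 266], [448, 285], [428, 281], [425, 269], [439, 247]]
```

```bash
python3 -m handwheel '[[[0,0,-0.45,0.007,-0.0006,0.02,0.3],[0,0,0,0.007,-0.0006,0.02,0.3],[0,0,0,0.0062,-0.0006,0.021,0.3],[0,0,0,0,0,0,0.3],[0,0,0,0,0,0,0.3]]]'
python3 - <<'E'
from h import *
np.set_printoptions(precision=4,suppress=True)
s=sense();print(cover_now(s),s['force'],s['ft_torque']);r=R.from_quat(s['tool_rot']).inv();print('down',r.apply([0,0,-1]),'lipward',r.apply(ER.apply([1,0,0])))
E
```

```text
t: 24.68
tcp_pos: [0.5724, 0.1784, 0.174]
tool_rot: [0.654, 0.731, -0.13, 0.143]
force: [0.3, 1.0, -0.8]
finger_gap: 0.65
gripper_force: 37.4
(array([-0.0104,  0.0002,  0.0224]), array([22.9411,  0.0885,  0.2008]), array([0.0283, 0.0003, 0.0061])) [ 0.2832  0.9997 -0.7806] [ 0.1627  0.0484 -0.0194]
down [0.3793 0.0025 0.9253] lipward [-0.9253 -0.0029  0.3793]
```

Next, short 1 mm descents until the toe touches the deck.

```bash
for i in 1 2 3; do :; done; python3 -m handwheel '[[[0,0,0,0.0008,0,0.0019,0.3],[0,0,0,0.0004,0,0.0009,0.3],[0,0,0,0,0,0,0.3]]]'; python3 -m handwheel '[[[0,0,0,0.0004,0,0.0009,0.3],[0,0,0,0,0,0,0.3]]]';  python3 -m handwheel '[[[0,0,0,0.0004,0,0.0009,0.3],[0,0,0,0,0,0,0.3]]]'
```

```text
t: 25.05
tcp_pos: [0.5718, 0.1785, 0.1706]
tool_rot: [0.654, 0.732, -0.13, 0.143]
force: [-0.7, 0.6, -0.3]
finger_gap: 0.653
gripper_force: 37.4
t: 25.3
tcp_pos: [0.5716, 0.1784, 0.1693]
tool_rot: [0.654, 0.732, -0.13, 0.143]
force: [-0.2, 0.4, -0.5]
finger_gap: 0.652
gripper_force: 37.4
t: 25.55
tcp_pos: [0.5718, 0.1784, 0.1686]
tool_rot: [0.654, 0.732, -0.13, 0.143]
force: [-0.0, -0.1, 0.7]
finger_gap: 0.653
gripper_force: 37.6
```

```bash
python3 -m handwheel '[[[0,0,0,0.0004,0,0.0009,0.3],[0,0,0,0,0,0,0.3]]]'; python3 -m handwheel '[[[0,0,0,0.0004,0,0.0009,0.3],[0,0,0,0,0,0,0.3]]]'; python3 - <<'E'
from h import *
print(cover_now(sense()),sense()['force'])
E
```

```text
t: 25.8
tcp_pos: [0.5718, 0.1785, 0.1683]
tool_rot: [0.654, 0.732, -0.13, 0.143]
force: [-1.5, 0.6, 4.4]
finger_gap: 0.653
gripper_force: 38.1
t: 26.05
tcp_pos: [0.5718, 0.1785, 0.1682]
tool_rot: [0.654, 0.731, -0.13, 0.144]
force: [-2.9, 1.6, 9.3]
finger_gap: 0.651
gripper_force: 38.5
(array([-0.01066725, -0.00048936,  0.01658953]), array([22.86471501,  0.08345665,  0.22215319]), array([ 0.02803221, -0.00031554,  0.00027017])) [-2.92422062  1.56844886  9.25151177]
```

```bash
python3 -m handwheel '[[[0,0,0,-0.0008,0,-0.0019,0.3],[0,0,0,0,0,0,0.3],[0,0,0,-0.0028,0,0.0011,0.3],[0,0,0,-0.0028,0,0.0011,0.3],[0,0,0,-0.0028,0,0.0011,0.3],[0,0,0,0,0,0,0.3]]]'; python3 -m handwheel '[[[0,0,0,-0.0018,0,0.0008,0.3],[0,0,0,0,0,0,0.3]]]';  python3 - <<'E'
from h import *
print(cover_now(sense()),sense()['force'])
E
```

```text
t: 26.8
tcp_pos: [0.5728, 0.1689, 0.1685]
tool_rot: [0.654, 0.731, -0.131, 0.143]
force: [0.7, -1.4, 0.5]
finger_gap: 0.648
gripper_force: 37.7
t: 27.05
tcp_pos: [0.5729, 0.168, 0.1685]
tool_rot: [0.654, 0.732, -0.13, 0.143]
force: [-0.3, 3.0, 2.0]
finger_gap: 0.65
gripper_force: 37.9
(array([-0.0001134 , -0.00050642,  0.0169629 ]), array([22.99841073,  0.04868115,  0.21030461]), array([ 0.03854795, -0.00035057,  0.00055327])) [-0.33311845  3.0395424   1.96889855]
```

```bash
python3 -m handwheel '[[[0,0,0,-0.0009,0,0.0004,0.3],[0,0,0,0,0,0,0.3]]]';  python3 - <<'E'
from h import *
np.set_printoptions(precision=4,suppress=True)
s=sense();print(cover_now(s),s['force'])
a,_=snap('side','s7'); b,_=snap('scene','c7')
T=R.from_quat(s['tool_rot']);C=T*CR;o=s['tcp_pos']+T.apply(CP)
pts=np.array([[42,-28,0],[42,28,0],[42,-28,28],[42,28,28],[-42,-28,28],[-42,28,28]])/1000
# edge alignment: best in-plane offset (deck x) of predicted silhouette vs red mask
for c,im in(('side',a),('scene',b)):
    m=overlap(c,im,0,0); print(c); print(proj(c,o+C.apply(pts)))
    n,l,st,_=cv2.connectedComponentsWithStats(m)
    ctr=proj(c,(o+C.apply([[.03,0,.028]])))[0].astype(int); k=l[ctr[1],ctr[0]]
    if k: print(st[k],cv2.approxPolyDP(cv2.convexHull(np.argwhere(l==k)[:,::-1].astype(np.int32)),1.5,True)[:,0].tolist())
E
```

```text
t: 27.3
tcp_pos: [0.573, 0.1679, 0.1686]
tool_rot: [0.654, 0.732, -0.129, 0.142]
force: [-0.8, 6.2, 3.6]
finger_gap: 0.644
gripper_force: 38.1
(array([ 0.0001, -0.0005,  0.017 ]), array([23.0694,  0.0801,  0.2118]), array([ 0.0387, -0.0003,  0.0006])) [-0.823   6.1517  3.6045]
side
[[275.7646 141.4334]
 [302.4239 135.9284]
 [276.7533 134.9131]
 [304.1142 129.3365]
 [265.4987  97.5619]
 [292.4552  92.5182]]
[ 267   94   61   91 2383] [[325, 182], [314, 184], [275, 138], [267, 102], [269, 97], [292, 94], [319, 115], [327, 151]]
scene
[[425.4731 275.4918]
 [412.3617 297.7644]
 [422.4986 264.5762]
 [408.9951 286.8997]
 [468.4619 273.2464]
 [455.9133 297.4804]]
```

```bash
python3 - <<'E'
from h import *
np.set_printoptions(precision=4,suppress=True)
s=sense();print(step(*tool_for((.0378,.0008),18),s))
E
```

```text
(array([0.0033, 0.0005, 0.0019]), array([ 0.1623, -5.0633,  0.1827]))
```

```bash
python3 -m handwheel '[[[0,-2.5,0,0.0022,0,0.0008,0.3],[0,-2.5,0,0.0022,0,0.0008,0.3],[0,0,0,0,0,0,0.3]]]';  python3 - <<'E'
from h import *
np.set_printoptions(precision=4,suppress=True)
s=sense();print(cover_now(s),s['force'],step(*tool_for((.0415,.0006),18),s))
E
```

```text
t: 27.78
tcp_pos: [0.5724, 0.1694, 0.1652]
tool_rot: [0.647, 0.725, -0.16, 0.175]
force: [-0.4, -1.4, 2.4]
finger_gap: 0.654
gripper_force: 37.6
(array([-0.0014, -0.0008,  0.0134]), array([17.788 , -0.072 ,  0.3281]), array([ 0.0386, -0.0006,  0.0006])) [-0.4214 -1.387   2.3708] (array([-0.0027,  0.0008,  0.0012]), array([0.0865, 0.2135, 0.3237]))
```

```bash
python3 -m handwheel '[[[0,0,0,-0.0009,0.0004,0.0004,0.3],[0,0,0,-0.0009,0.0004,0.0004,0.3],[0,0,0,0,0,0,0.3]]]'; python3 -m handwheel '[[[0,0,0,-0.0009,0,0.0004,0.3],[0,0,0,0,0,0,0.3]]]'; python3 -m handwheel '[[[0,0,0,-0.0009,0,0.0004,0.3],[0,0,0,0,0,0,0.3]]]';  python3 - <<'E'
from h import *
np.set_printoptions(precision=4,suppress=True)
s=sense();print(cover_now(s),s['force'])
E
```

```text
t: 28.15
tcp_pos: [0.5734, 0.1681, 0.1653]
tool_rot: [0.648, 0.724, -0.158, 0.174]
force: [-0.5, 2.2, 2.1]
finger_gap: 0.649
gripper_force: 37.8
t: 28.4
tcp_pos: [0.5734, 0.1679, 0.1654]
tool_rot: [0.648, 0.725, -0.158, 0.174]
force: [-2.8, 4.0, 2.3]
finger_gap: 0.651
gripper_force: 38.0
t: 28.65
tcp_pos: [0.5735, 0.1677, 0.1654]
tool_rot: [0.648, 0.725, -0.157, 0.174]
force: [-3.2, 6.3, 3.2]
finger_gap: 0.654
gripper_force: 38.2
(array([0.0004, 0.    , 0.0137]), array([18.1306,  0.0622,  0.2011]), array([0.0403, 0.0002, 0.0006])) [-3.198   6.3122  3.1864]
```

```bash
python3 -m handwheel '[[[0,0,0,0.0018,0,-0.0009,0.3],[0,0,0,-0.0009,0,-0.0018,0.3],[0,0,0,0,0,0,0.3]]]'; python3 -m handwheel '[[[0,0,0,-0.0005,0,-0.0009,0.3],[0,0,0,0,0,0,0.3]]]'; python3 - <<'E'
from h import *
np.set_printoptions(precision=4,suppress=True)
s=sense();print(cover_now(s),s['force'],s['ft_torque'],R.from_quat(s['tool_rot']).inv().apply([0,0,1]))
E
```

```text
t: 29.02
tcp_pos: [0.5739, 0.1676, 0.1674]
tool_rot: [0.647, 0.725, -0.159, 0.175]
force: [-0.4, 0.0, -0.5]
finger_gap: 0.651
gripper_force: 37.4
t: 29.28
tcp_pos: [0.5737, 0.1679, 0.1685]
tool_rot: [0.647, 0.725, -0.159, 0.175]
force: [-0.9, -0.7, -1.2]
finger_gap: 0.652
gripper_force: 37.4
(array([0.0003, 0.0003, 0.0168]), array([17.9228,  0.0172,  0.2343]), array([0.0403, 0.0005, 0.0038])) [-0.9033 -0.6984 -1.2427] [ 0.2753  0.0301 -0.0706] [-0.4588 -0.0037 -0.8886]
```

```bash
python3 -m handwheel '[[[0,0,0,-0.0005,0,-0.0009,0.3],[0,0,0,-0.0005,0,-0.0009,0.3],[0,0,0,0,0,0,0.3]]]'; python3 - <<'E'
from h import *
np.set_printoptions(precision=4,suppress=True)
s=sense();print(cover_now(s),s['force'],s['ft_torque'],R.from_quat(s['tool_rot']).inv().apply([0,0,1]))
a=snap('side','s8')[0];b=snap('scene','c8')[0];w,s=snap('wrist','w8')
# red end along top posts in the scene view; engine grid reference
T=R.from_quat(s['tool_rot']);C=T*CR;o=s['tcp_pos']+T.apply(CP)
m=b.astype(int)
for y in(-25,25):
    xs=np.arange(20,60,2.);P=proj('scene',o+C.apply(np.c_[xs,0*xs+y,0*xs+27.5]/1000))
    v=cv2.remap(b,P[:,0].astype(np.float32)[None],P[:,1].astype(np.float32)[None],1)[0]
    print(y,[(int(x),int(r),int(g)) for x,(r,g,_) in zip(xs,v)])
E
```

```text
t: 29.65
tcp_pos: [0.5732, 0.1683, 0.1694]
tool_rot: [0.648, 0.725, -0.159, 0.174]
force: [-0.1, -1.3, -7.9]
finger_gap: 0.646
gripper_force: 38.8
(array([-0.0002, -0.0001,  0.0176]), array([18.0202, -0.0461,  0.2262]), array([0.0397, 0.    , 0.0046])) [-0.1407 -1.3346 -7.9179] [ 1.1311 -0.1968  0.1131] [-0.4573 -0.0048 -0.8893]
-25 [(20, 196, 77), (22, 191, 79), (24, 180, 69), (26, 182, 61), (28, 194, 66), (30, 196, 62), (32, 195, 57), (34, 195, 63), (36, 196, 67), (38, 197, 83), (40, 201, 138), (42, 204, 151), (44, 202, 150), (46, 202, 149), (48, 200, 149), (50, 201, 149), (52, 201, 149), (54, 203, 151), (56, 206, 153), (58, 206, 154)]
25 [(20, 118, 9), (22, 118, 10), (24, 115, 10), (26, 110, 10), (28, 108, 12), (30, 100, 12), (32, 98, 13), (34, 107, 10), (36, 96, 13), (38, 88, 25), (40, 97, 83), (42, 139, 142), (44, 152, 158), (46, 118, 122), (48, 116, 117), (50, 126, 128), (52, 123, 125), (54, 104, 106), (56, 101, 102), (58, 77, 77)]
```

The toe is trapped under the lip: lifting it met −7.9 N. I'll set it back down, push it snug, and lower the sill end towards the clip slope.

```bash
python3 -m handwheel '[[[0,0,0,0.0011,0,0.0021,0.3],[0,0,0,0.0011,0,0.0021,0.3],[0,0,0,0,0,0,0.3],[0,0,0,-0.0013,0,0.0007,0.3],[0,0,0,0,0,0,0.3]]]';  python3 - <<'E'
from h import *
np.set_printoptions(precision=4,suppress=True)
s=sense();c=cover_now(s);print(c,s['force'],step(*tool_for((c[2][0],.0009),15),s))
E
```

```text
t: 30.42
tcp_pos: [0.5742, 0.1674, 0.1667]
tool_rot: [0.648, 0.725, -0.158, 0.175]
force: [-0.7, 4.2, 3.5]
finger_gap: 0.648
gripper_force: 40.5
(array([0.0008, 0.0007, 0.0149]), array([17.9975,  0.1331,  0.2512]), array([0.0408, 0.0009, 0.002 ])) [-0.6968  4.1596  3.4708] (array([ 0.002 , -0.0007,  0.0024]), array([ 0.2405, -2.9969,  0.1682]))
```

```bash
python3 -m handwheel '[[[0,-3,0,0.0017,-0.0005,0.0013,0.3],[0,0,0,0,0,0,0.3]]]';  python3 - <<'E'
from h import *
np.set_printoptions(precision=4,suppress=True)
s=sense();c=cover_now(s);print(c,s['force'])
E
```

```text
t: 30.68
tcp_pos: [0.573, 0.1678, 0.1635]
tool_rot: [0.642, 0.72, -0.176, 0.194]
force: [-0.1, 1.7, 0.2]
finger_gap: 0.647
gripper_force: 40.0
(array([ 0.0004, -0.0004,  0.0117]), array([14.9132, -0.0295,  0.3497]), array([ 0.0409, -0.0002,  0.0009])) [-0.1351  1.7042  0.197 ]
```

```bash
python3 -m handwheel '[[[0,0,0,0,0,0,0.75],[0,0,0,0,0,0,0.9],[0,0,0,0,0,0,1],[0,0,0,0,0,0,1],[0,0,0,0,0,-0.03,1],[0,0,0,0,0,-0.04,1],[0,0,0,0,0,-0.04,1],[0,10,0,0,0,0,0.5],[0,10,0,0,0,0,0],[0,10,0,0,0,0,0],[0,0,0,0,0,0,0],[0,0,0,0,0,0,0]]]';  python3 - <<'E'
from h import *
np.set_printoptions(precision=4,suppress=True)
s=sense()
pr=EO+ER.apply([-.030,0,.060]);print(step(pr,tq(96.2,0),s))
im,s=snap('wrist','w9')
h=overlap('wrist',im,0,0);n,l,st,ce=cv2.connectedComponentsWithStats(h)
for i in range(1,n):
    if st[i,4]>800: print(st[i],cv2.approxPolyDP(cv2.convexHull(np.argwhere(l==i)[:,::-1].astype(np.int32)),3,True)[:,0].tolist())
# expected image of cover corners, home toe, sill raised 14
p=camera_params('wrist');T=np.eye(4);T[:3,:3]=R.from_quat(s['tool_rot']).as_matrix();T[:3,3]=s['tcp_pos'];W=np.linalg.inv(T@p['mount'])
for pit in(14,):
  C=ER*R.from_euler('y',pit,degrees=True)
  o=EO+ER.apply([.0415,0,.0])-C.apply([.042,0,0])
  pts=np.array([[28,-22,28],[28,22,28],[42,-28,28],[42,28,28],[-42,-28,28],[-42,28,28],[-36,0,28]])/1e3
  c=(o+C.apply(pts))@W[:3,:3].T+W[:3,3];print(c[:,:2]/c[:,2:]*[p['fx'],p['fy']]+[p['cx'],p['cy']])
E
```

```text
t: 32.17
tcp_pos: [0.5671, 0.2227, 0.2587]
tool_rot: [0.667, 0.745, -0.004, 0.001]
force: [-0.7, 1.0, 0.4]
finger_gap: 0.004
gripper_force: 0.0
(array([-0.0226,  0.    ,  0.0488]), array([-0.2524,  0.3981,  0.1861]))
[  271   166   165   194 12436] [[422, 168], [433, 187], [434, 242], [400, 348], [383, 359], [275, 340], [271, 293], [276, 270], [376, 172]]
[[285.894  373.0131]
 [347.7848 373.3982]
 [278.4714 385.83  ]
 [355.0936 386.3178]
 [271.4209 296.0335]
 [363.0313 296.5247]
 [317.1659 303.8418]]
```

```bash
python3 -m handwheel '[[[-0.25,0.4,0.2,-0.0256,0,0.025,0],[0,0,0,0,0,0.024,0],[0,0,0,0,0,0.008,0],[0,0,0,0,0,0,0]]]'; python3 -m handwheel '[[[0,0,0,0,0,0.003,0],[0,0,0,0,0,0.002,0],[0,0,0,0,0,0,0]]]'; python3 -m handwheel '[[[0,0,0,0,0,0.002,0],[0,0,0,0,0,0,0]]]'; python3 -m handwheel '[[[0,0,0,0,0,0.002,0],[0,0,0,0,0,0,0]]]'
```

```text
t: 32.72
tcp_pos: [0.5697, 0.1982, 0.2014]
tool_rot: [0.667, 0.745, 0.0, -0.001]
force: [-0.0, -0.8, 0.2]
finger_gap: -0.001
gripper_force: 0.0
t: 33.1
tcp_pos: [0.5702, 0.1972, 0.1973]
tool_rot: [0.668, 0.744, 0.001, -0.0]
force: [-0.4, -0.3, -0.0]
finger_gap: 0.004
gripper_force: 0.0
t: 33.35
tcp_pos: [0.5704, 0.1971, 0.1951]
tool_rot: [0.668, 0.744, 0.001, -0.0]
force: [0.7, 0.2, -0.0]
finger_gap: -0.0
gripper_force: 0.1
t: 33.6
tcp_pos: [0.5709, 0.1974, 0.1934]
tool_rot: [0.668, 0.744, 0.002, 0.0]
force: [-0.0, -0.0, 3.1]
finger_gap: 0.004
gripper_force: 1.0
```

```bash
for i in 1; do :; done; python3 -m handwheel '[[[0,0,0,0,0,0.002,0],[0,0,0,0,0,0.001,0],[0,0,0,0,0,0,0]]]'; python3 -m handwheel '[[[0,0,0,0,0,0.002,0],[0,0,0,0,0,0.001,0],[0,0,0,0,0,0,0]]]'; python3 -m handwheel '[[[0,0,0,0,0,0.0015,0],[0,0,0,0,0,0.0005,0],[0,0,0,0,0,0,0]]]'
```

```text
t: 33.98
tcp_pos: [0.5713, 0.198, 0.1909]
tool_rot: [0.668, 0.744, 0.003, 0.0]
force: [1.6, 2.2, 4.2]
finger_gap: -0.0
gripper_force: 2.5
t: 34.35
tcp_pos: [0.5715, 0.1986, 0.1886]
tool_rot: [0.668, 0.744, 0.003, 0.0]
force: [-0.3, 4.7, 8.2]
finger_gap: 0.004
gripper_force: 4.0
t: 34.72
tcp_pos: [0.5716, 0.199, 0.1872]
tool_rot: [0.668, 0.744, 0.004, 0.0]
force: [-0.2, 4.0, 10.8]
finger_gap: 0.001
gripper_force: 5.2
```

```bash
python3 -m handwheel '[[[0,0,0,0,0,0.0015,0],[0,0,0,0,0,0.0005,0],[0,0,0,0,0,0,0]]]'; python3 -m handwheel '[[[0,0,0,0,0,0.0015,0],[0,0,0,0,0,0.0005,0],[0,0,0,0,0,0,0]]]';python3 -m handwheel '[[[0,0,0,0,0,0.0015,0],[0,0,0,0,0,0.0005,0],[0,0,0,0,0,0,0]]]'
```

```text
t: 35.1
tcp_pos: [0.5717, 0.1994, 0.1858]
tool_rot: [0.668, 0.744, 0.004, 0.0]
force: [-1.8, 4.6, 13.7]
finger_gap: 0.003
gripper_force: 6.5
t: 35.48
tcp_pos: [0.5698, 0.1974, 0.1812]
tool_rot: [0.668, 0.745, 0.001, -0.0]
force: [-1.1, -0.5, -0.3]
finger_gap: -0.0
gripper_force: 0.0
t: 35.85
tcp_pos: [0.5698, 0.1969, 0.1784]
tool_rot: [0.668, 0.744, 0.0, -0.001]
force: [0.8, -1.0, -0.6]
finger_gap: 0.001
gripper_force: 0.0
```

It snapped through at about 14 N and the force dropped to zero. I'll feel for the top's height to confirm it lies flat.

```bash
python3 -m handwheel '[[[0,0,0,0,0,0.001,0],[0,0,0,0,0,0,0]]]'; python3 -m handwheel '[[[0,0,0,0,0,0.001,0],[0,0,0,0,0,0,0]]]'; python3 -m handwheel '[[[0,0,0,0,0,-0.01,0],[0,0,0,0,0,-0.06,0],[0,0,0,0.05,0,-0.06,0],[0,0,0,0.06,0,-0.03,0],[0,0,0,0.05,0,0,0],[0,0,0,0,0,0,0],[0,0,0,0,0,0,0]]]'
python3 - <<'E'
from h import *
np.set_printoptions(precision=1,suppress=True)
a=snap('side','s10')[0];b=snap('scene','c10')[0];w,s=snap('wrist','w10')
C=ER
def edge(cam,im,fixed,axis,rng):
    out=[]
    for f in fixed:
        xs=np.array(rng,float);P=np.zeros((len(xs),3));P[:,axis]=xs
        for k,v in f.items():P[:,k]=v
        W=EO+ER.apply(P/1e3)
        if cam=='wrist':
            p=camera_params('wrist');T=np.eye(4);T[:3,:3]=R.from_quat(s['tool_rot']).as_matrix();T[:3,3]=s['tcp_pos'];M=np.linalg.inv(T@p['mount'])
            c=W@M[:3,:3].T+M[:3,3];uv=c[:,:2]/c[:,2:]*[p['fx'],p['fy']]+[p['cx'],p['cy']]
        else: uv=proj(cam,W)
        v=cv2.remap(im,uv[:,0].astype(np.float32)[None],uv[:,1].astype(np.float32)[None],1)[0].astype(int)
        red=(v[:,0]>70)&(v[:,1]<.45*v[:,0]); out.append((f,''.join('R' if r else '.' for r in red)))
    return out
for cam,im in(('wrist',w),('scene',b),('side',a)):
    print(cam)
    for r in edge(cam,im,[{1:-25,2:28},{1:0,2:28},{1:25,2:28}],0,range(-60,62,2)):print(r)
    for r in edge(cam,im,[{0:-34,2:28},{0:20,2:28},{0:38,2:28}],1,range(-40,42,2)):print(r)
E
```

```text
t: 36.1
tcp_pos: [0.5701, 0.197, 0.1781]
tool_rot: [0.668, 0.744, 0.001, -0.0]
force: [-1.1, -0.5, 2.7]
finger_gap: -0.001
gripper_force: 1.1
t: 36.35
tcp_pos: [0.5702, 0.197, 0.1781]
tool_rot: [0.668, 0.744, 0.001, -0.0]
force: [-2.0, -1.5, 7.1]
finger_gap: 0.003
gripper_force: 3.5
t: 37.22
tcp_pos: [0.554, 0.3418, 0.3228]
tool_rot: [0.668, 0.745, 0.0, -0.0]
force: [0.3, 0.6, 0.3]
finger_gap: 0.001
gripper_force: 0.0
wrist
({1: -25, 2: 28}, '.............................................................')
({1: 0, 2: 28}, '........................RRRRRRRRRRRRRRRRRRR..................')
({1: 25, 2: 28}, '.............................................................')
({0: -34, 2: 28}, '.........................................')
({0: 20, 2: 28}, '................RRRRRRRR.................')
({0: 38, 2: 28}, '.........................................')
scene
({1: -25, 2: 28}, '..........RR............R.RRRRRRRRRRRRRRRRRRRRRRRRRR.........')
({1: 0, 2: 28}, '..........RRRRRRRRRRRRRRRRRRRRRRRRRRRRRRRRRRRRR..............')
({1: 25, 2: 28}, '..........RRRRRRRRRRRRRRRRRRRRRRRRRRRRRRRRRRRRRRRRRR.........')
({0: -34, 2: 28}, '........RRRRRRRRRRRRRRRRRRRRRRRRRRRRRRRRR')
({0: 20, 2: 28}, '.......RRRRRRRRRRRRRRRRRRRRRRRRRRRRRRRRRR')
({0: 38, 2: 28}, '.......RRRRRRR..................RRRRRRRRR')
side
({1: -25, 2: 28}, '............RRRRRRRRRRRRRRRRRRRRRRRRRRRRRRRRRRRRRRRRRRRRRRR..')
({1: 0, 2: 28}, '..............RRRRRRRRRRRRRRRRRRRRRRRRRRRRRRRRRRRRRRRRRRR....')
({1: 25, 2: 28}, '............RRRRRRRRRRRRRRRRRRRRRRRRRRRRRRRRRRRRRRRRRRRRRRRRR')
({0: -34, 2: 28}, '.......RRRRRRRR............RRRRRRR.......')
({0: 20, 2: 28}, '...RRRRRRRRRRRRRRRRRRRRRRRRRRRRRRRRRRRRRR')
({0: 38, 2: 28}, '...RRRRRRRRRRRRRRRRRRRRRRRRRRRRRRRRRRRRRR')
```

```bash
python3 -c "
from station import sign_off,sense
print(sense()['force']);print(sign_off())"
```

```text
[ 0.48872881 -0.1466468  -0.58116443]
the job is handed in; nothing more can be done
None
```

The cover is right way up with its toe under the lip; the sill end snapped past the clip at about 14 N and the top reads flat at 178 mm; the arm is clear and the job was handed in at about 37 s.

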